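# Tighten the probe gland on the mixing vessel

### The arm

A 7-joint arm with a two-finger parallel gripper is mounted at the origin on the work surface. World frame = base frame: x ahead of the robot, y to its left, z up, the work surface at z = 0. Lengths are in m, angles in rad, forces in N, time in s.
With the tool pointing down it reaches from about 0.4 to 0.85 m from the base axis. Payload 10.4 kg.
Tool frame: the origin (TCP) lies at the very end of the fingers, on their centre line; the grasp point (between the pads) lies 19 mm behind it; z points along the fingers, y is the line along which they close (so a half turn about z gives the same grasp; the last joint's range is limited). The gripper opens to 85 mm and grips with 20 to 120 N. Pads are 22 mm wide; open, the fingers measure 114 mm over their backs; the gripper's body (76 mm by 85 mm) begins 54 mm behind the grasp point. The pads swing forward as they close: fully open they stand 13 mm farther back than shut.
Start: joints at [1.086, 0.332, -0.065, 1.46, 0.022, 1.35, -0.088], TCP at [0.278, -0.56, 0.231] pointing down, gripper open.
Joint ranges: [-2.6, 2.6], [-0.5, 2.12], [-1.47, 1.34], [0.16, 2.42], [-1.27, 4.41], [0.06, 2.06], [-2.6, 2.6]. Speed limits (rad/s): [2.22, 2.22, 2.79, 2.79, 3.14, 3.14, 3.14].

### API

Orientations are given as [roll, pitch, yaw] about the fixed x, y, z axes, in that order (R = Rz(yaw) Ry(pitch) Rx(roll)).
In Python, from plant import observe, grab_frame, calibration, sign_off gives the robot as it stands.
- The arm moves only by the tool step_arm, never from a script. Its argument "series" is a list that holds one entry, the list of rows, each a list of 7 numbers: the shift along the tool's x, y, z in mm, then the turn, a rotation vector about the tool's x, y, z in degrees, then the finger opening in mm, from 0 to 85.4. A call has exactly 5 rows; each row shifts and turns the commanded pose from where the row before left it, along the tool's axes as they then stand; what a row does not reach is not made up. A row lasts 1/8 s, in which the tool goes at most 62.5 mm and 10.7 degrees, less where a joint would pass 70% of its speed; a pose out of reach is approached as far as the arm can. A call is refused whole if a number of a shift passes 62.5 or a number of a turn 10.7, either way. A call with a gripper value outside its range is refused whole. The fingers move at their own pace and stop on an object; the grip force is fixed at half the most. Time passes only in rows, so rows that do not move let the fingers close, or fill a call up. It gives the time, the measured TCP pose, the force, the opening and the grip force at its end, in the units of the state.
- observe(): the state, without advancing time (a new reading comes with each control period).
- grab_frame(name): name is "scene" or "top"; returns the picture (480x640x3 uint8, red, green, blue); there is no depth.
- calibration(name): a dict with "fx", "fy", "cx", "cy" (pixels), "R" (3x3) and "t" (3): a world point X has camera coordinates R X + t. Camera axes: x right, y down, z forward; pixel columns grow to the right and rows downward; lengths in m; the calibration is good to about 2 mm. A picture is of the moment at which its call begins. calibration takes no time and is no camera call.
- sign_off(): hands the job in; it is judged then, once.
The state is a dict: "time": time; "q": joint angles; "qvel": joint speeds; "joint_efforts": joint torques, N m; "eef_pos": TCP position; "ee_rot": TCP orientation; "ft_force": force on the tool from outside, world axes, zero at the start; "moment": the same for the moment, N m; "gripper_width": opening from 0.0 (shut) to 1.0 (fully open); "gripper_force": force on a finger pad.
Only numpy, scipy, OpenCV 4.12 (cv2) and the standard library are available. Lean on these libraries where they do the work, as an engineer would, in place of code of your own. Each camera call takes 0.05 s, during which the arm holds its last target. There are 200 camera calls.

### The job

The brass gland nut on the sloping probe port of the bench mixing vessel is loose. Run it down clockwise by its round knurled collar with the fingers until it is finger-tight, then take the open-ended wrench to its hexagon and turn it one flat further (a sixth of a turn, 60 degrees), never with the fingers and not clearly past it. Lay the wrench back flat on the grey mat, and leave the bottles and jars alone.

Things in the scene. Friction and masses are not known exactly. Their poses are not given: they have to be found in the camera images.
- vessel: Fixed steel bench vessel, lid 140 mm across, its top 122 mm above the bench, on a grey base 170 x 150 x 20 mm. Origin: on the bench under its centre. A round 34 mm port rises from the lid, leaning 26 degrees from vertical towards the vessel's -x (the robot's right), with a 42 mm flange 14 mm below the nut's origin. A boss and thin shaft stand mid-lid, top 174 mm above the bench.
- gland_nut: Brass gland nut turning about the sloping port's axis: a hexagon 34 mm across flats (39 over corners), 20 mm high, with a round knurled collar above. Origin: on the axis at mid-height of the hexagon, 176 mm above the bench. z: up along the port's axis; y: square to one pair of flats, the others every 60 degrees. When finger-tight y is the vessel's y, and x the vessel's x tilted up 26 degrees.
- nut_knurl (a point): On the nut's axis at mid-height of the knurled collar (24 mm across, 22 mm high), 21 mm above the origin of gland_nut; axes as gland_nut. The wider hexagon begins 11 mm below. A fixed steel probe 12 mm thick (15 mm black end cap) stands up through the nut and ends 26 mm above the collar. The nut does not move along its axis.
- nut_run (a joint): How far the nut has been run down by hand, rad: grows clockwise seen from above the nut. It starts between 0 and 0.6 and meets the firm finger-tight stop at 1.2; it turns with about 0.05 N m. A light grip (20 to 25 N) slips on the collar at the stop; a hard squeeze can force the nut past it.
- nut_tight (a joint): Further clockwise turn of the nut past finger-tight, rad, 0 at the start; one flat is 1.05. It needs about 0.9 N m and stays where it is left. The nut's total angle is nut_run + nut_tight.
- wrench: Loose open-ended steel wrench, 0.22 kg. Origin: centre of the jaw opening, mid-thickness, 9 mm above the handle's underside. x: out of the jaw's mouth, away from the handle; z up, faces alike. Opening 36 mm (about 6 degrees of play either way on the hexagon), jaws 12 mm thick reaching 15 mm past the origin, then 9 mm of flared tips; 60 mm wide; throat 21 mm behind the origin.
- wrench_handle (a point): On the centre line of the wrench's straight black handle, 110 mm behind the origin of wrench, a good place to grip. Axes as wrench. The handle is 16 mm wide (y), 18 mm high (z) and runs from 55 to 185 mm behind the wrench's origin.
- mat: Fixed grey rubber mat, 260 x 120 mm and 4 mm thick, on the left or the right of the robot. Origin: under its centre; x along its length. The wrench starts with its origin about 80 mm ahead of the mat's centre along x.
- tray: Fixed white sample tray 220 x 130 mm, 14 mm high, on the other side from the mat, with three bystanders in it. Origin: under its centre.
- amber_bottle: Bystander: brown glass bottle, 36 mm across, 85 mm high, in the tray; leave alone. Origin: centre of its underside.
- cream_jar: Bystander: white jar, 54 mm across, 42 mm high, in the tray; leave alone. Origin: centre of its underside.
- beaker: Bystander: small glass beaker, 48 mm across, 60 mm high, in the tray; leave alone. Origin: centre of its underside.
Not all that is in view belongs to the job. Of the things shaped like the wrench, the steel one is meant. There is more than one size of the vessel; the one meant has the size given above.

How it is judged:
By the outcome, as a careful person would: the job done as asked, in the order asked, and still so for the second after the job is handed in, with the robot touching nothing.
It also fails if it takes over 72 s, if anything falls off the work surface, if the arm or the gripper's body presses on something with over 40 N, if the wrist force passes 120 N, or if a joint passes its speed limit or range.

## Working session

There is one attempt and no reset: what is moved stays moved. The work goes in short steps, Python scripts to look and compute and a tool call to move; the robot and the scene stay as the last step left them, time stands still between calls to the robot, and variables do not carry over. Pictures are saved under pics/ and viewed, at most 10 in all, crops included, and the job is handed in when it is done.

Besides the shell and the picture viewer there is one more tool, called as a command line: name --argument value ..., lists and objects as JSON in quotes. step_arm: Moves the arm, as the interface text tells. Its arguments: {"type":"object","properties":{"series":{"type":"array","items":{"type":"array","items":{"type":"array","items":{"type":"number"}}}}},"required":["series"]}

```bash
mkdir -p pics; ls; python3 - <<'E'
from plant import *
import cv2
for n in("scene","top"):
    cv2.imwrite(f"pics/{n}0.png",grab_frame(n)[:,:,::-1]); c=calibration(n); print(n,{k:(v if not hasattr(v,'tolist') else v.tolist()) for k,v in c.items()})
print(observe())
E
```

```text
pics
scene {'fx': 448.1105639604177, 'fy': 448.1105639604177, 'cx': 319.5424134943496, 'cy': 239.68633237830653, 'R': [[-0.8774839080812371, 0.47956440847232884, 0.006322118716399748], [0.3128494577422718, 0.5823287416055122, -0.750345556054347], [-0.36352057417544537, -0.6564382795257493, -0.6610155651150955]], 't': [0.510563927646891, -0.07922588070213513, 1.214834450080143]}
top {'fx': 554.4417831596905, 'fy': 554.4417831596905, 'cx': 322.9722416952394, 'cy': 231.60264651295597, 'R': [[-0.046973703801867606, -0.9988845316280085, 0.004812860420690299], [-0.9757606991207151, 0.04485424076338411, -0.21419419958764943], [0.2137393955324751, -0.014757694936371565, -0.9767792387420902]], 't': [0.015284180615263323, 0.6180218878973316, 1.2704290098157727]}
{'time': 0.1, 'q': array([ 1.08639254,  0.33280283, -0.06468243,  1.46083205,  0.02162054,
        1.3499177 , -0.08847918]), 'qvel': array([-1.90542654e-05, -1.39337173e-03,  1.42207057e-03, -1.69307526e-03,
        7.02487044e-04, -8.18442925e-04, -2.60585962e-05]), 'joint_efforts': array([ 1.31024502e-03, -6.26747131e+01,  4.89735254e-02, -3.92428637e+01,
        1.61749008e-02,  6.92147529e-03,  4.51801122e-05]), 'eef_pos': array([ 0.27831208, -0.55924508,  0.23061118]), 'ee_rot': array([-3.14033132e+00,  8.28207879e-05,  4.61831244e-01]), 'ft_force': array([0.30765943, 0.13498727, 0.49294589]), 'moment': array([-0.01830499, -0.01918973, -0.00366288]), 'gripper_force': 0.0, 'gripper_width': 0.9994862294521208}
```

View pics/scene0.png

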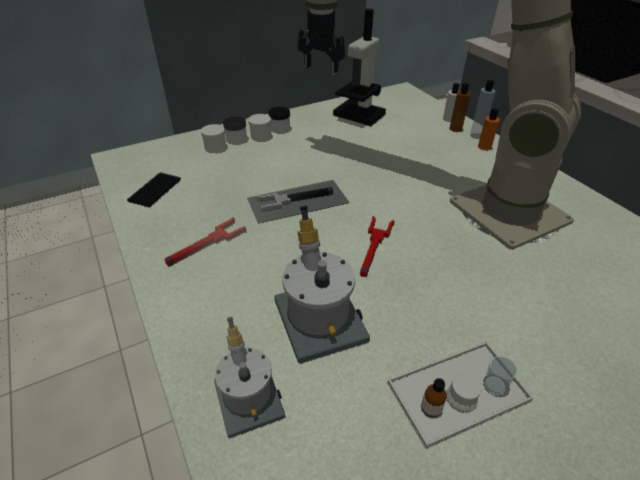

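View pics/top0.png

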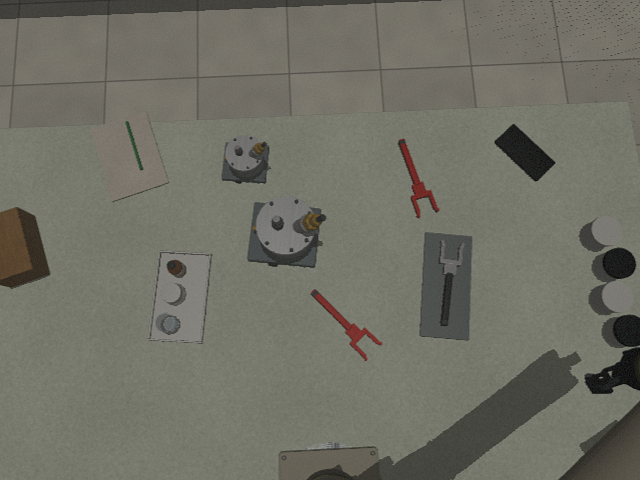

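Both views show the large vessel (scene 318,300; top 286,228) and a small decoy vessel (scene 245,385; top 246,157). The steel wrench lies on the mat (scene 295,197; top 450,285). There are red decoy wrenches at top 345,325 and 420,180. I choose the large vessel and the steel wrench on the mat, and check both in close crops.

```bash
cat > h.py <<'E'
from plant import *
import numpy as np, cv2
from scipy.spatial.transform import Rotation as Rot
from scipy.optimize import least_squares
C={n:calibration(n) for n in("scene","top")}
def proj(n,X):
    c=C[n];p=np.atleast_2d(X)@np.array(c["R"]).T+np.array(c["t"])
    return np.c_[c["fx"]*p[:,0]/p[:,2]+c["cx"],c["fy"]*p[:,1]/p[:,2]+c["cy"]]
def ray(n,u,v):
    c=C[n];R=np.array(c["R"]);d=R.T@np.array([(u-c["cx"])/c["fx"],(v-c["cy"])/c["fy"],1]);return -R.T@np.array(c["t"]),d
def atz(n,u,v,z):
    o,d=ray(n,u,v);return o+d*(z-o[2])/d[2]
def tri(ps,pt):
    (o1,d1),(o2,d2)=ray("scene",*ps),ray("top",*pt)
    s=np.linalg.lstsq(np.c_[d1,-d2],o2-o1,rcond=None)[0]
    a,b=o1+s[0]*d1,o2+s[1]*d2;return (a+b)/2,np.linalg.norm(a-b)
def crop(im,u0,v0,w,h,k):
    """crop with tick labels"""
    c=cv2.resize(im[v0:v0+h,u0:u0+w],None,fx=k,fy=k,interpolation=cv2.INTER_CUBIC)
    for u in range(-(-u0//10)*10,u0+w,10): cv2.line(c,((u-u0)*k,0),((u-u0)*k,6),(255,255,0),1);cv2.putText(c,str(u),((u-u0)*k,16),0,.33,(255,255,0),1)
    for v in range(-(-v0//10)*10,v0+h,10): cv2.line(c,(0,(v-v0)*k),(6,(v-v0)*k),(255,255,0),1);cv2.putText(c,str(v),(8,(v-v0)*k+4),0,.33,(255,255,0),1)
    return c
def save(name,im): cv2.imwrite(f"pics/{name}.png",im[:,:,::-1])
E
python3 - <<'E'
from h import *
s=grab_frame("scene");t=grab_frame("top")
a=np.hstack([crop(s,270,200,100,75,4),crop(t,250,190,100,75,4)])
b=np.hstack([crop(s,245,160,100,75,4),np.pad(crop(t,410,230,80,115,3)[:300],((0,0),(0,160),(0,0)))])
save("c1",np.vstack([a,b]))
E
```

```text
(no output)
```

View pics/c1.png

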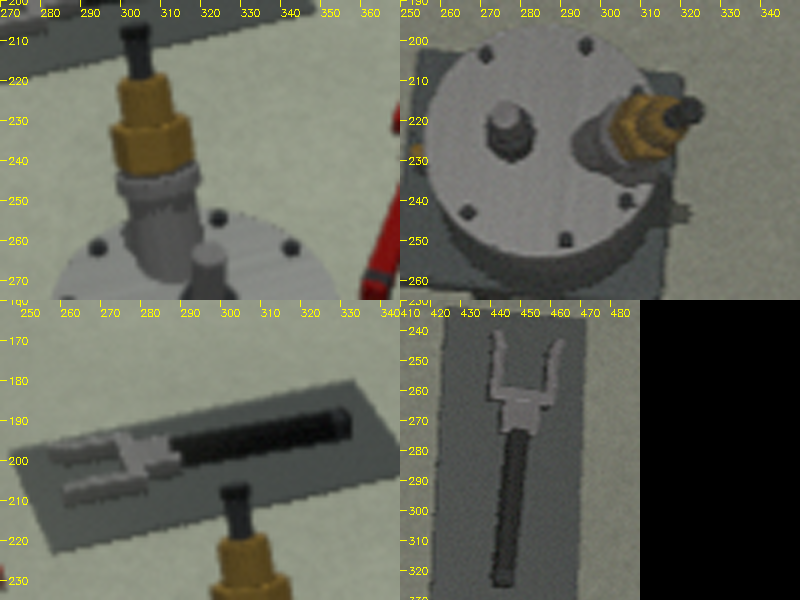

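The top-left and top-right panels show the large vessel's nut with its hexagon centre near scene (308,236) and top (312,222). The probe cap end is at scene (304,207) and top (322.5,217.5). The bottom panels show the steel wrench: handle end at scene (332,191) and top (444,325), jaw tips at top (442,241) and (463,243). Next I fit the poses to these pixels.

```bash
cat > fit.py <<'E'
from h import *
def axis(az,ti=np.radians(26)): return np.array([np.sin(ti)*np.cos(az),np.sin(ti)*np.sin(az),np.cos(ti)])
obs=[("scene",.058,303.8,207.3),("top",.058,322.5,217.5),("scene",0,308,236),("top",0,312.5,222)]
f=lambda p:np.concatenate([(proj(n,p[:3]+s*axis(p[3]))-[u,v])[0] for n,s,u,v in obs])
r=least_squares(f,[.6,-.05,.176,-1.5]);print("nut free",r.x,np.round(f(r.x),1))
f2=lambda p:np.r_[f(p),(p[2]-.176)*1000]
r=least_squares(f2,r.x);print("nut z-tied",r.x,np.round(f2(r.x),1))
print("cap tri",tri((303.8,207.3),(322.5,217.5)))
print("lid centre rough",atz("top",286,225.5,.122),"boss top",atz("top",276.5,218,.174))
# wrench
wo=[("top",(-.185,0,.009),444.3,325),("top",(-.055,0,.009),449,273.3),("top",(.024,.028,.006),442.3,240.7),("top",(.024,-.028,.006),463,243.3),
("scene",(-.185,0,.009),332.3,190),("scene",(-.055,0,.009),289,197),("scene",(.024,.028,.006),257.5,197.5),("scene",(.024,-.028,.006),261.5,209)]
g=lambda p:np.concatenate([(proj(n,p[:3]+Rot.from_euler('z',p[3]).apply(q))-[u,v])[0] for n,q,u,v in wo])
w=least_squares(g,[.6,-.2,.013,0]);print("wrench",w.x,np.round(g(w.x),1))
E
python3 fit.py
```

```text
nut free [ 0.61705811  0.01304933  0.17133093 -1.74106807] [-0.8 -0.3  0.3  0.9 -0.6  0.  -1.2  0.5]
nut z-tied [ 0.61737505  0.01435591  0.17501551 -1.74316898] [-0.6 -1.5 -0.3  0.3 -0.5 -1.  -1.8  0.  -1. ]
cap tri (array([ 0.6132596 , -0.01069077,  0.22420507]), np.float64(0.0028483925970032853))
lid centre rough [0.62439341 0.07222064 0.122     ] boss top [0.63034119 0.09003315 0.174     ]
wrench [ 0.56281953 -0.332226    0.00441577 -0.20779689] [ -1.2   1.3   0.1   0.4  -1.    0.5   0.5   1.5  -0.5  -0.5  -2.2   0.1
   3.   11.4  -4.9 -12. ]
```

```bash
sed -i 's/("scene",(.024,.028,.006),257.5,197.5),("scene",(.024,-.028,.006),261.5,209)/("scene",(.024,-.028,.006),257.5,197.5),("scene",(.024,.028,.006),261.5,209)/' fit.py
cat >> fit.py <<'E'
P=r.x[:3].copy();P[2]=.176;az=r.x[3];W=w.x
bc=[(253,202,-1,1),(322,206,-1,-1),(316,267,-1,0),(248,264,0,0)]
b=np.array([atz("top",u,v,.02)[:2] for u,v,_,_ in bc]);print("base",b.mean(0));d1=b[0]-b[1]+b[3]-b[2];d2=b[0]-b[3]+b[1]-b[2];print("yaw",np.degrees(np.arctan2(d1[1],d1[0])),np.degrees(np.arctan2(d2[1],d2[0]))+90,np.linalg.norm(d1)/2,np.linalg.norm(d2)/2, "nut az+180",np.degrees(az)+180)
E
cat > ov.py <<'E'
from h import *
def nutwire(P,az,ti=np.radians(26),hexang=None):
    R=Rot.from_euler('z',az).as_matrix()@Rot.from_euler('y',ti).as_matrix()  # x=lean direction outward
    th=np.linspace(0,2*np.pi,60);L=[]
    for rad,s in[(.0075,.058),(.012,.032),(.012,.010),(.021,-.014)]:
        L.append(P+np.c_[rad*np.cos(th),rad*np.sin(th),0*th+s]@R.T)
    if hexang is not None:
        h=np.radians(hexang)+np.arange(7)*np.pi/3+np.pi/6
        for s in(-.01,.01): L.append(P+np.c_[.0196*np.cos(h),.0196*np.sin(h),0*h+s]@R.T)
    return L
def wrenchwire(W):
    o=[(-.185,.008),(-.055,.008),(-.021,.03),(.024,.03),(.024,.024),(.015,.018),(-.021,.018),(-.021,-.018),(.015,-.018),(.024,-.024),(.024,-.03),(-.021,-.03),(-.055,-.008),(-.185,-.008),(-.185,.008)]
    return [W[:3]+Rot.from_euler('z',W[3]).apply([(a,b,.006) for a,b in o])]
def draw(n,im,L,u0,v0,w,h,k):
    c=crop(im,u0,v0,w,h,k)
    for l in L: cv2.polylines(c,[np.int32(((proj(n,l)-[u0,v0])*k+k/2)*8)],False,(0,255,255),1,cv2.LINE_AA,3)
    return c
E
cat > view.py <<'E'
from fit import *
from ov import *
s=grab_frame("scene");t=grab_frame("top")
N=nutwire(P,az);Wl=wrenchwire(W)
a=np.hstack([draw("scene",s,N,282,198,50,50,8)[:,:400],draw("top",t,N,290,195,50,50,8)])
b=np.hstack([draw("scene",s,Wl,245,180,100,50,4),np.pad(draw("top",t,Wl,430,232,50,100,2),((0,0),(0,300),(0,0)))])
save("ov1",np.vstack([a,b]))
E
python3 view.py
```

```text
nut free [ 0.61705811  0.01304933  0.17133093 -1.74106807] [-0.8 -0.3  0.3  0.9 -0.6  0.  -1.2  0.5]
nut z-tied [ 0.61737505  0.01435591  0.17501551 -1.74316898] [-0.6 -1.5 -0.3  0.3 -0.5 -1.  -1.8  0.  -1. ]
cap tri (array([ 0.6132596 , -0.01069077,  0.22420507]), np.float64(0.0028483925970032853))
lid centre rough [0.62439341 0.07222064 0.122     ] boss top [0.63034119 0.09003315 0.174     ]
wrench [ 0.56295856 -0.33151339  0.00466498 -0.19964157] [-0.8  1.3  0.1  0.4 -1.3  0.5  0.2  1.3 -0.5 -0.7 -2.1  0.1 -0.9 -0.4
 -0.8  0. ]
base [0.62563644 0.08140287]
yaw 84.36644965676827 83.15809272667718 0.1712333288650136 0.15732809335528225 nut az+180 80.12377424732095
```

View pics/ov1.png

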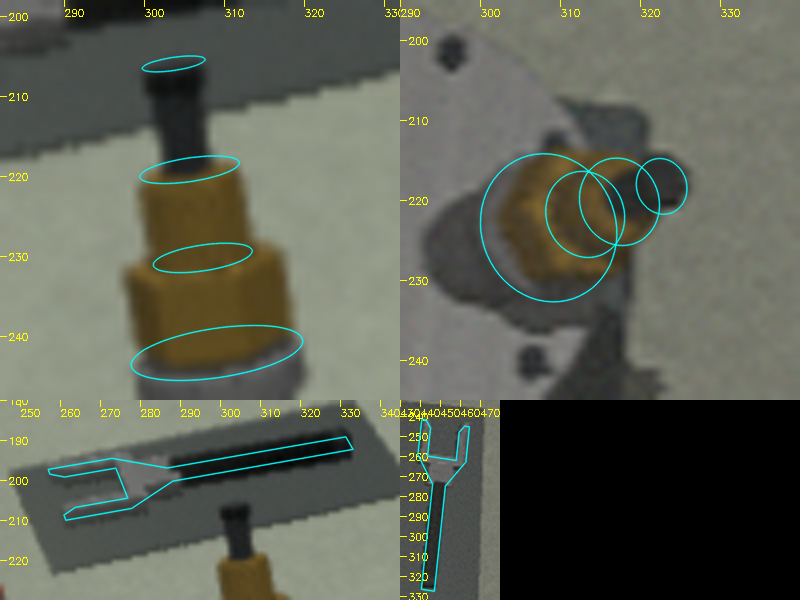

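The overlay matches the scene view to about 1 px. In the top view the nut model sits 1–2 px too far left. I refine it with a brass-silhouette fit and refit the wrench with its height tied to the mat.

```bash
cat > fit2.py <<'E'
from fit import *
from ov import *
from scipy.optimize import minimize
K=6
def brass(n,im,box):
    u0,v0,w,h=box;c=cv2.resize(im[v0:v0+h,u0:u0+w],None,fx=K,fy=K,interpolation=cv2.INTER_CUBIC)
    hsv=cv2.cvtColor(c,cv2.COLOR_RGB2HSV);m=((hsv[...,0]>12)&(hsv[...,0]<28)&(hsv[...,1]>130)).astype(np.uint8)
    k,l,st,_=cv2.connectedComponentsWithStats(m);return (l==1+np.argmax(st[1:,4])).astype(np.uint8)
def model(n,p,box):
    u0,v0,w,h=box;m=np.zeros((h*K,w*K),np.uint8);L=nutwire(p[:3],p[3],hexang=p[4])
    for g in([L[1],L[2]],[L[4],L[5]]):
        q=np.vstack([proj(n,x) for x in g]);q=(q+.5-[u0,v0])*K-.5
        cv2.fillConvexPoly(m,cv2.convexHull(np.int32(np.round(q*16))[:,None]),1,shift=4)
    if n=="top": # probe and cap hide part
        q=np.vstack([proj(n,x) for x in (L[0],p[:3]+(L[0]-p[:3])@np.eye(3)-(.026*axis(p[3])))]);q=(q+.5-[u0,v0])*K-.5
        cv2.fillConvexPoly(m,cv2.convexHull(np.int32(np.round(q*16))[:,None]),0,shift=4)
    return m
B={"scene":(282,205,45,48),"top":(290,200,45,45)}
if __name__=="__main__":
    M={n:brass(n,grab_frame(n),B[n]) for n in B};print({n:int(M[n].sum())//K**2 for n in M})
    def cost(p):
        iou=sum((M[n]!=model(n,p,B[n])).sum()/M[n].sum() for n in B)
        return iou+((p[2]-.176)/.004)**2*.02+((np.degrees(p[3])+96.3)/2)**2*.02
    best=min((minimize(cost,[.615,.013,.175,-1.68,h],method="Nelder-Mead",options=dict(initial_simplex=np.array([.615,.013,.175,-1.68,h])+np.vstack([np.zeros(5),np.diag([.004,.004,.004,.05,8])]),maxiter=600)) for h in(0,15,30,45)),key=lambda r:r.fun)
    print(best.x[:3],np.degrees(best.x[3]),best.x[4]%60,best.fun,{n:round((M[n]!=model(n,best.x,B[n])).sum()/M[n].sum(),3) for n in B})
    g2=lambda p:g([p[0],p[1],.013,p[2]]);w2=least_squares(g2,[.56,-.33,-.2]);print("W",w2.x,"handle",w2.x[:2]-.11*np.array([np.cos(w2.x[2]),np.sin(w2.x[2])]),np.round(g2(w2.x),1))
    ims=[]
    for n in B:
        m=M[n]*120;e=cv2.Canny(model(n,best.x,B[n])*255,50,100);ims.append(np.pad(np.dstack([m+0*e,m//2+e//2,e]),((0,300-m.shape[0]),(0,10),(0,0)))[:300])
    save("ov2",np.hstack(ims))
E
python3 fit2.py | tail -4
```

```text
{'scene': 345, 'top': 90}
[0.61785631 0.01322416 0.17415287] -96.61796877470763 59.75291130104822 1.7603379886659187 {'scene': np.float64(0.19), 'top': np.float64(1.566)}
W [ 0.56342597 -0.32776475 -0.19781246] handle [ 0.4555711  -0.30614701] [-1.5  1.1 -0.7 -0.2 -2.2 -0.2 -0.5  0.5  0.  -2.5 -1.8 -1.6 -0.8 -2.1
 -0.6 -1.7]
```

View pics/ov2.png

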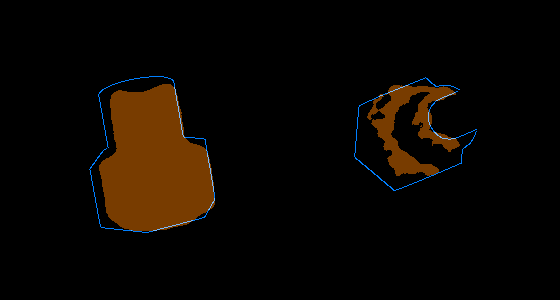

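The scene mask is good, but the top mask is broken because the saturation threshold is too strict. I lower it.

```bash
sed -i 's/m=((hsv.*astype(np.uint8)$/m=((hsv[...,0]>10)\&(hsv[...,0]<32)\&(hsv[...,1]>(95 if n=="scene" else 75))).astype(np.uint8);m=cv2.morphologyEx(m,cv2.MORPH_CLOSE,np.ones((9,9),np.uint8))/' fit2.py; sed -i 's/"ov2"/"ov3"/' fit2.py
python3 fit2.py | tail -4
```

```text
{'scene': 378, 'top': 226}
[0.61796616 0.01387443 0.17424157] -96.55558229131684 32.51495119246378 0.2926780174267286 {'scene': np.float64(0.116), 'top': np.float64(0.172)}
W [ 0.56342597 -0.32776475 -0.19781246] handle [ 0.4555711  -0.30614701] [-1.5  1.1 -0.7 -0.2 -2.2 -0.2 -0.5  0.5  0.  -2.5 -1.8 -1.6 -0.8 -2.1
 -0.6 -1.7]
```

View pics/ov3.png

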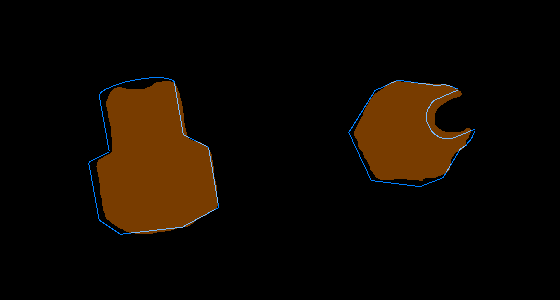

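```bash
cat > go.py <<'E'
from h import *
P=np.array([.6175,.0135,.1755]);AZ=np.radians(-96.5);T=np.radians(26)
F=Rot.from_euler('z',AZ)*Rot.from_euler('y',T)   # x=lean dir (nut -x), z=axis
A=F.apply([0,0,1])
def toolrot(ang): # tool z=-axis, tool x at angle ang (deg, about axis from lean dir)
    return F*Rot.from_euler('z',ang,degrees=True)*Rot.from_euler('x',np.pi)
def cur():
    o=observe();return o,np.array(o["eef_pos"]),Rot.from_euler('xyz',o["ee_rot"])
def rows(p1,R1,n,grip,rd=1,start=None):
    o,p,R=cur()
    if start: p,R=start
    print("t",round(o["time"],2),"from",np.round(p,4),"dist",round(np.linalg.norm(p1-p)*1e3,1),"rot",np.round(np.degrees((R.inv()*R1).as_rotvec()),1),"q",np.round(o["q"],2))
    rv=(R.inv()*R1).as_rotvec();out=[]
    pc,Rc=p,R
    for i in range(n):
        f=(i+1)/n;pt=p+(p1-p)*f;Rt=R*Rot.from_rotvec(rv*f)
        d=np.round(Rc.inv().apply(pt-pc)*1e3,rd);w=np.round(np.degrees((Rc.inv()*Rt).as_rotvec()),rd)
        out.append([*map(float,d),*map(float,w),grip]);pc=pc+Rc.apply(d/1e3);Rc=Rc*Rot.from_rotvec(np.radians(w))
    for i in range(0,n,5): print(out[i:i+5])
    return pc,Rc
E
python3 - <<'E'
from go import *
for a in range(0,360,30):
    x=toolrot(a).as_matrix()[:,0];print(a,round(np.degrees(np.arctan2(x[1],x[0]))),end="; ")
a=min(range(360),key=lambda a:np.linalg.norm(toolrot(a).as_matrix()[:2,0]/np.linalg.norm(toolrot(a).as_matrix()[:2,0])-[np.cos(2.1),np.sin(2.1)]));print("use",a)
rows(P+.095*A,toolrot(a),15,85)
E
```

```text
0 -96; 30 -64; 60 -34; 90 -6; 120 21; 150 51; 180 84; 210 116; 240 146; 270 174; 300 -159; 330 -129; use 214
t 0.5 from [ 0.2785 -0.5595  0.2313] dist 628.8 rot [  5.8  28.3 -89.3] q [ 1.09  0.33 -0.06  1.46  0.02  1.35 -0.09]
[[35.7, -21.8, -2.0, 0.4, 1.9, -6.0, 85], [37.9, -17.9, -0.6, 0.4, 1.9, -5.9, 85], [39.5, -14.0, 0.8, 0.4, 1.9, -6.0, 85], [40.7, -9.8, 2.2, 0.3, 1.8, -5.9, 85], [41.4, -5.5, 3.5, 0.4, 1.9, -6.0, 85]]
[[41.7, -1.1, 5.0, 0.4, 1.9, -5.9, 85], [41.3, 3.2, 6.3, 0.4, 1.9, -6.0, 85], [40.5, 7.5, 7.6, 0.4, 1.9, -5.9, 85], [39.2, 11.7, 8.8, 0.4, 1.9, -6.0, 85], [37.5, 15.8, 10.1, 0.3, 1.9, -6.0, 85]]
[[35.3, 19.7, 11.2, 0.4, 1.9, -5.9, 85], [32.7, 23.3, 12.1, 0.4, 1.9, -6.0, 85], [29.7, 26.6, 13.0, 0.4, 1.8, -5.9, 85], [26.4, 29.5, 13.7, 0.4, 1.9, -6.0, 85], [22.6, 32.3, 14.3, 0.4, 1.9, -5.9, 85]]
```

step_arm --series '[[[36,-22,-4,0.4,1.9,-6,85],[38,-18,-3,0.4,1.9,-6,85],[39.5,-14,-1,0.4,1.9,-6,85],[40.5,-10,2,0.4,1.9,-6,85],[41.5,-5.5,3.5,0.4,1.9,-6,85]]]'

```text
time: 1.12
eef_pos: [0.39, -0.3807, 0.248]
ee_rot: [3.131, -0.168, 0.991]
ft_force: [-0.1, 0.1, 0.1]
gripper_width: 0.993
gripper_force: 0.0
```

step_arm --series '[[[41.5,-1,5,0.4,1.9,-6,85],[41.5,3,6,0.4,1.9,-6,85],[40.5,7.5,7.5,0.4,1.9,-6,85],[39,11.5,9,0.4,1.9,-6,85],[37.5,16,10,0.4,1.9,-6,85]]]'

```text
time: 1.75
eef_pos: [0.5002, -0.2031, 0.2584]
ee_rot: [3.035, -0.307, 1.538]
ft_force: [0.5, 0.2, 0.5]
gripper_width: 0.993
gripper_force: 0.0
```

step_arm --series '[[[35.5,19.5,11,0.4,1.9,-6,85],[32.5,23.5,12,0.4,1.9,-6,85],[29.5,26.5,13,0.4,1.9,-6,85],[26.5,29.5,14,0.4,1.9,-6,85],[22.5,32,14.5,0.4,1.9,-6,85]]]'

```text
time: 2.38
eef_pos: [0.6098, -0.0251, 0.2683]
ee_rot: [2.872, -0.374, 2.117]
ft_force: [0.5, 0.2, -0.2]
gripper_width: 1.0
gripper_force: 0.0
```

```bash
python3 - <<'E'
from go import *
o,p,R=cur();print(p,o["ft_force"],o["qvel"])
rows(P+.095*A,toolrot(214),5,85)
E
```

```text
[ 0.60977995 -0.02510171  0.26830258] [ 0.52548734  0.16289547 -0.24907614] [-0.39010497  0.40995759 -0.24345449 -0.41705054  0.09628842  0.04863036
  0.2811661 ]
t 2.38 from [ 0.6098 -0.0251  0.2683] dist 8.5 rot [-0.2 -0.3  0.8] q [ 0.67  0.38 -0.59  1.45 -0.25  1.38  0.65]
[[-1.3, -0.1, 1.1, -0.0, -0.1, 0.2, 85], [-1.2, -0.0, 1.1, -0.1, -0.0, 0.1, 85], [-1.3, -0.1, 1.1, -0.0, -0.1, 0.2, 85], [-1.3, -0.1, 1.2, -0.0, -0.1, 0.1, 85], [-1.3, -0.0, 1.1, -0.1, -0.0, 0.2, 85]]
```

```bash
python3 - <<'E'
from go import *
rows(P+.014*A,toolrot(214),10,85)
E
```

```text
t 2.38 from [ 0.6098 -0.0251  0.2683] dist 86.8 rot [-0.2 -0.3  0.8] q [ 0.67  0.38 -0.59  1.45 -0.25  1.38  0.65]
[[-0.7, -0.0, 8.7, -0.0, -0.0, 0.1, 85], [-0.7, -0.0, 8.6, -0.0, -0.1, 0.1, 85], [-0.6, -0.0, 8.7, -0.1, -0.0, 0.0, 85], [-0.7, -0.1, 8.6, 0.0, -0.0, 0.1, 85], [-0.7, 0.0, 8.7, 0.0, -0.1, 0.1, 85]]
[[-0.6, -0.0, 8.6, -0.0, -0.0, 0.1, 85], [-0.7, -0.0, 8.7, -0.0, -0.0, 0.1, 85], [-0.6, -0.0, 8.7, -0.0, -0.1, 0.0, 85], [-0.7, -0.1, 8.6, -0.1, -0.0, 0.1, 85], [-0.6, -0.0, 8.7, 0.0, -0.0, 0.1, 85]]
```

step_arm --series '[[[0,0,14,0,0,0,85],[0,0,18,0,0,0,85],[0,0,18,0,0,0,85],[0,0,16,0,0,0,85],[0,0,14,0,0,0,85]]]'

```text
time: 3.0
eef_pos: [0.6125, 0.0092, 0.1953]
ee_rot: [2.874, -0.374, 2.113]
ft_force: [-0.3, 0.2, -0.0]
gripper_width: 1.0
gripper_force: 0.0
```

step_arm --series '[[[0,0,0,0,0,0,50],[0,0,0,0,0,0,40],[0,0,0,0,0,0,34],[0,0,0,0,0,0,34],[0,0,0,0,0,0,34]]]'

```text
time: 3.62
eef_pos: [0.6128, 0.009, 0.1965]
ee_rot: [2.873, -0.374, 2.114]
ft_force: [0.3, 0.4, 0.5]
gripper_width: 0.401
gripper_force: 0.0
```

```bash
python3 - <<'E'
from go import *
s=grab_frame("scene");t=grab_frame("top");rows(P+.014*A,toolrot(214),5,85);o=observe();print(o["ft_force"],o["moment"],o["gripper_width"])
save("g1",np.hstack([crop(s,275,185,66,66,6),crop(t,280,185,66,66,6)]))
E
```

```text
t 3.73 from [0.6128 0.009  0.1964] dist 9.4 rot [-0.2 -0.3  0.6] q [ 0.63  0.42 -0.6   1.56 -0.24  1.23  0.64]
[[-1.3, 0.2, 1.4, -0.0, -0.1, 0.1, 85], [-1.2, 0.1, 1.4, -0.1, -0.0, 0.2, 85], [-1.3, 0.2, 1.4, -0.0, -0.1, 0.1, 85], [-1.2, 0.2, 1.4, -0.0, -0.0, 0.1, 85], [-1.3, 0.1, 1.4, -0.1, -0.1, 0.1, 85]]
[-0.25508491  0.26994469 -1.03603142] [-0.42408642  0.0364273  -0.01071645] 0.3987938362652965
```

View pics/g1.png

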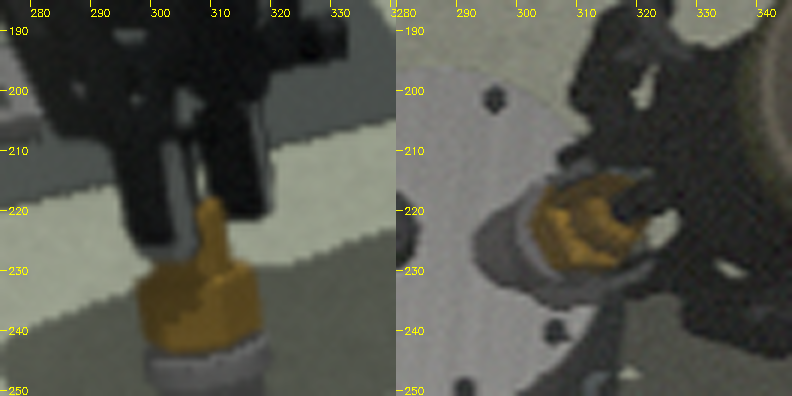

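The picture shows the fingers straddling the collar. The left fingertip is at scene (301,227), just above the hexagon. The tool still lacks about 6 mm in -x and a few mm in depth.

step_arm --series '[[[-3,0.4,0,0,0,0.3,34],[-3.2,0.4,0,0,0,0.3,34],[0,0,3,0,0,0,34],[0,0,3,0,0,0,34],[0,0,0,0,0,0,34]]]'

```text
time: 4.35
eef_pos: [0.6164, 0.0074, 0.1886]
ee_rot: [2.878, -0.377, 2.104]
ft_force: [0.6, -0.7, 0.5]
gripper_width: 0.401
gripper_force: 0.0
```

step_arm --series '[[[0,0,0,0,0,0,26],[0,0,0,0,0,0,24],[0,0,0,0,0,0,23],[0,0,0,0,0,0,23],[0,0,0,0,0,0,23]]]'

```text
time: 4.97
eef_pos: [0.617, 0.0073, 0.1893]
ee_rot: [2.877, -0.377, 2.103]
ft_force: [4.7, 1.7, 0.7]
gripper_width: 0.271
gripper_force: 14.3
```

```bash
python3 - <<'E'
from go import *
rows(P+.014*A,toolrot(214),5,85);o=observe();print(o["ft_force"],o["moment"],o["gripper_width"],o["gripper_force"])
o,p,R=cur();print("s,lateral",F.inv().apply(p-P)*1e3,"force tool",R.inv().apply(o["ft_force"]),"mom tool",R.inv().apply(o["moment"]))
E
```

```text
t 4.97 from [0.617  0.0073 0.1893] dist 1.2 rot [-0.1 -0.3  0. ] q [ 0.62  0.43 -0.6   1.55 -0.23  1.22  0.63]
[[-0.0, -0.1, 0.2, -0.0, -0.1, 0.0, 85], [-0.1, -0.1, 0.2, -0.1, -0.0, 0.0, 85], [-0.0, -0.1, 0.3, 0.0, -0.1, 0.0, 85], [-0.1, -0.0, 0.2, -0.0, -0.0, 0.0, 85], [-0.0, -0.1, 0.2, -0.0, -0.1, 0.0, 85]]
[4.65745694 1.69084989 0.72619512] [ 0.02176595 -0.73733075 -0.40056773] 0.27117062469861675 14.319599568843842
s,lateral [-0.40856177  0.23938255 15.11534156] force tool [-0.57791704  4.96524014  0.30106501] mom tool [-0.74824978 -0.37859485  0.03705546]
```

step_arm --series '[[[0,0.2,0,0,0,0,22.4],[0,0,0,0,0,2,22.4],[0,0,0,0,0,4,22.4],[0,0,0,0,0,5,22.4],[0,0,0,0,0,5,22.4]]]'

```text
time: 5.6
eef_pos: [0.6172, 0.0073, 0.1893]
ee_rot: [2.997, -0.435, 1.801]
ft_force: [3.7, 0.9, 3.2]
gripper_width: 0.269
gripper_force: 24.2
```

```bash
cat > st.py <<'E'
from go import *
o,p,R=cur();print("t",o["time"],"lat,s",np.round(F.inv().apply(p-P)*1e3,1),"ftool",np.round(R.inv().apply(o["ft_force"]),1),"mtool",np.round(R.inv().apply(o["moment"]),3),"w",o["gripper_width"]*85.4,"gf",o["gripper_force"],"turned",np.round(np.degrees((toolrot(214).inv()*R).as_rotvec()),1),"q",np.round(o["q"],2))
E
python3 st.py
```

```text
t 5.6 lat,s [-0.4  0.4 15.1] ftool [ 1.3  4.2 -2.3] mtool [-0.974 -0.078 -0.047] w 23.006829859853944 gf 24.2158842086792 turned [ 0.2  0.3 16.2] q [ 0.58  0.42 -0.55  1.55 -0.26  1.22  0.37]
```

step_arm --series '[[[0,0,0,0,0,5,22.5],[0,0,0,0,0,5,22.5],[0,0,0,0,0,5,22.5],[0,0,0,0,0,5,22.5],[0,0,0,0,0,5,22.5]]]'

```text
time: 6.22
eef_pos: [0.6174, 0.0073, 0.1893]
ee_rot: [-3.076, -0.452, 1.318]
ft_force: [5.3, 2.8, 2.2]
gripper_width: 0.267
gripper_force: 24.2
```

```bash
python3 st.py
```

```text
t 6.225 lat,s [-0.5  0.6 15.1] ftool [ 4.6  4.4 -0.5] mtool [-1.219  0.318 -0.059] w 22.82160133748281 gf 24.191464483737946 turned [ 0.2  0.2 41.2] q [ 0.53  0.41 -0.47  1.56 -0.29  1.22 -0.05]
```

step_arm --series '[[[0,0,0,0,0,4,22.5],[0,0,0,0,0,3,22.5],[0,0,0,0,0,3,22.5],[0,0,0,0,0,3,22.5],[0,0,0,0,0,3,22.5]]]'

```text
time: 6.85
eef_pos: [0.6175, 0.0072, 0.1893]
ee_rot: [-2.948, -0.416, 1.013]
ft_force: [6.2, 0.7, 0.7]
gripper_width: 0.27
gripper_force: 24.2
```

```bash
python3 st.py
```

```text
t 6.85 lat,s [-0.5  0.7 15.1] ftool [ 3.9  5.  -0. ] mtool [-1.266  0.635 -0.099] w 23.063957422084204 gf 24.15178120136261 turned [ 0.2  0.2 57.1] q [ 0.49  0.4  -0.43  1.56 -0.31  1.23 -0.31]
```

step_arm --series '[[[0,0,0,0,0,2,22.5],[0,0,0,0,0,2,22.5],[0,0,0,0,0,2,22.5],[0,0,0,0,0,2,22.5],[0,0,0,0,0,2,22.5]]]'

```text
time: 7.48
eef_pos: [0.6175, 0.0072, 0.1893]
ee_rot: [-2.877, -0.376, 0.83]
ft_force: [5.9, 2.3, 1.7]
gripper_width: 0.27
gripper_force: 24.1
```

```bash
python3 st.py
```

```text
t 7.475 lat,s [-0.4  0.8 15.2] ftool [ 5.9  2.8 -0.3] mtool [-1.099  0.873 -0.067] w 23.077978804079173 gf 24.09615933895111 turned [ 0.2  0.2 67.1] q [ 0.47  0.4  -0.4   1.56 -0.32  1.23 -0.48]
```

step_arm --series '[[[0,0,0,0,0,2,22.5],[0,0,0,0,0,2,22.5],[0,0,0,0,0,2,22.5],[0,0,0,0,0,2,22.5],[0,0,0,0,0,0,22.5]]]'

```text
time: 8.1
eef_pos: [0.6168, 0.0065, 0.1888]
ee_rot: [-2.827, -0.335, 0.689]
ft_force: [2.5, -2.9, 3.0]
gripper_width: 0.268
gripper_force: 24.3
```

```bash
python3 st.py
```

```text
t 8.1 lat,s [ 0.5  0.1 15.1] ftool [ 1.1  2.8 -3.9] mtool [-1.101 -0.095 -0.184] w 22.895287262135792 gf 24.29811716079712 turned [ 0.3  0.1 75. ] q [ 0.46  0.4  -0.38  1.56 -0.33  1.23 -0.61]
```

step_arm --series '[[[0,0,0,0,0,2,22.5],[0,0,0,0,0,2,22.5],[0,0,0,0,0,2,22.5],[0,0,0,0,0,2,22.5],[0,0,0,0,0,0,22.5]]]'

```text
time: 8.72
eef_pos: [0.6157, 0.006, 0.1884]
ee_rot: [-2.783, -0.286, 0.549]
ft_force: [-3.7, -6.7, 4.4]
gripper_width: 0.264
gripper_force: 24.7
```

```bash
python3 st.py
```

```text
t 8.725 lat,s [ 1.2 -0.9 15. ] ftool [-5.2  1.4 -7.1] mtool [-0.728 -1.372 -0.232] w 22.566809658012748 gf 24.66111570596695 turned [ 0.5  0.  83.1] q [ 0.44  0.39 -0.35  1.56 -0.34  1.23 -0.74]
```

step_arm --series '[[[0,0,0,0,0,0,45],[0,0,0,0,0,0,50],[0,0,-4,0,0,0,50],[0,0,-20,0,0,0,55],[0,0,-40,0,0,0,60]]]'

```text
time: 9.35
eef_pos: [0.6131, -0.0201, 0.246]
ee_rot: [-2.781, -0.288, 0.552]
ft_force: [0.5, -0.1, 1.2]
gripper_width: 0.701
gripper_force: 0.0
```

```bash
python3 st.py; python3 - <<'E'
from go import *
W=np.array([.5634,-.3278,.013]);y=-.198
R=Rot.from_euler('z',y)*Rot.from_euler('x',np.pi)
h=W+Rot.from_euler('z',y).apply([-.11,0,0]);h[2]=.09
o,p,R0=cur();q=P+.12*A
s=rows(p+.055*A,R0,5,60)
rows(h,R,15,50,start=s)
E
```

```text
t 9.35 lat,s [-0.4 -0.6 78.2] ftool [ 0.7 -0.  -1.1] mtool [-0.424 -0.255 -0.002] w 59.866501559883744 gf 0.0 turned [ 0.6  0.1 83. ] q [ 0.47  0.36 -0.34  1.48 -0.35  1.36 -0.74]
t 9.35 from [ 0.6131 -0.0201  0.246 ] dist 55.0 rot [0. 0. 0.] q [ 0.47  0.36 -0.34  1.48 -0.35  1.36 -0.74]
[[-0.0, -0.1, -11.0, 0.0, 0.0, 0.0, 60], [-0.1, -0.1, -11.0, 0.0, 0.0, 0.0, 60], [-0.0, -0.1, -11.0, 0.0, 0.0, 0.0, 60], [-0.1, -0.1, -11.0, 0.0, 0.0, 0.0, 60], [-0.0, -0.1, -11.0, 0.0, 0.0, 0.0, 60]]
t 9.35 from [ 0.6104 -0.0441  0.2954] dist 367.2 rot [-25.7  -7.9  45.2] q [ 0.47  0.36 -0.34  1.48 -0.35  1.36 -0.74]
[[-21.1, 11.7, 4.2, -1.7, -0.5, 3.0, 50], [-20.4, 12.6, 4.7, -1.7, -0.5, 3.0, 50], [-19.7, 13.6, 5.3, -1.8, -0.6, 3.0, 50], [-18.9, 14.4, 5.9, -1.7, -0.5, 3.0, 50], [-18.1, 15.1, 6.6, -1.7, -0.5, 3.1, 50]]
[[-17.2, 16.0, 7.1, -1.7, -0.6, 3.0, 50], [-16.2, 16.5, 7.8, -1.7, -0.5, 3.0, 50], [-15.3, 17.2, 8.4, -1.7, -0.5, 3.0, 50], [-14.3, 17.7, 9.1, -1.7, -0.5, 3.0, 50], [-13.3, 18.1, 9.8, -1.8, -0.5, 3.0, 50]]
[[-12.2, 18.5, 10.4, -1.7, -0.6, 3.0, 50], [-11.2, 18.7, 11.1, -1.7, -0.5, 3.0, 50], [-10.0, 19.0, 11.7, -1.7, -0.5, 3.1, 50], [-9.0, 19.1, 12.4, -1.7, -0.5, 3.0, 50], [-7.8, 19.2, 13.1, -1.7, -0.6, 3.0, 50]]
```

step_arm --series '[[[0,0,-15,0,0,0,60],[0,0,-20,0,0,0,60],[0,0,-20,0,0,0,60],[-21,12,4.2,-1.7,-0.5,3,50],[-20.5,12.5,4.7,-1.7,-0.5,3,50]]]'

```text
time: 9.98
eef_pos: [0.5908, -0.0802, 0.2676]
ee_rot: [-2.818, -0.237, 0.454]
ft_force: [-0.1, -0.5, -0.6]
gripper_width: 0.587
gripper_force: 0.0
```

step_arm --series '[[[-19.5,13.5,5.3,-1.7,-0.5,3,50],[-19,14.5,5.9,-1.7,-0.5,3,50],[-18,15,6.6,-1.7,-0.5,3,50],[-17,16,7.1,-1.7,-0.5,3,50],[-16,16.5,7.8,-1.7,-0.5,3,50]]]'

```text
time: 10.6
eef_pos: [0.5395, -0.1681, 0.1988]
ee_rot: [-2.924, -0.124, 0.208]
ft_force: [-0.1, -0.2, 0.4]
gripper_width: 0.584
gripper_force: 0.0
```

step_arm --series '[[[-15.5,17,8.4,-1.7,-0.5,3,50],[-14.5,17.5,9.1,-1.7,-0.5,3,50],[-13.5,18,9.8,-1.7,-0.5,3,50],[-12,18.5,10.4,-1.7,-0.5,3,50],[-11,18.5,11,-1.7,-0.5,3,50]]]'

```text
time: 11.22
eef_pos: [0.4879, -0.2548, 0.13]
ee_rot: [-3.053, -0.041, -0.045]
ft_force: [0.0, 0.2, 0.8]
gripper_width: 0.582
gripper_force: 0.0
```

step_arm --series '[[[-10,19,11.7,-1.7,-0.5,3,50],[-9,19,12.4,-1.7,-0.5,3,50],[-8,19,13,-1.7,-0.5,3,50],[0,0,0,0,0,0,50],[0,0,0,0,0,0,50]]]'

```text
time: 11.85
eef_pos: [0.4584, -0.3052, 0.0898]
ee_rot: [-3.136, -0.009, -0.196]
ft_force: [0.3, 0.2, 0.5]
gripper_width: 0.588
gripper_force: 0.0
```

```bash
python3 - <<'E'
from go import *
W=np.array([.5634,-.3278,.013]);y=-.198
R=Rot.from_euler('z',y)*Rot.from_euler('x',np.pi)
h=W+Rot.from_euler('z',y).apply([-.11,0,0])
h[2]=.04;s=rows(h,R,5,40);h[2]=.008;rows(h,R,5,40,start=s)
s=grab_frame("scene");t=grab_frame("top")
save("h1",np.vstack([np.hstack([crop(s,245,165,100,60,4),crop(t,410,230,80,60,4)[:,:320]]),np.hstack([crop(s,282,205,40,40,8),crop(t,285,200,40,40,8)]+[np.zeros((320,80,3),np.uint8)])]))
E
cat > nutang.py <<'E'
from fit2 import *
M={n:brass(n,grab_frame(n),B[n]) for n in B}
c=lambda p,h:sum((M[n]!=model(n,[*p,h],B[n])).sum()/M[n].sum() for n in B)
r=min((minimize(lambda p:c(p[:4]*1,p[4])+((p[2]-.1745)/.002)**2*.02+((np.degrees(p[3])+96.5)/1)**2*.02,[.618,.0138,.1742,-1.685,h],method="Nelder-Mead",options=dict(initial_simplex=np.array([.618,.0138,.1742,-1.685,h])+np.vstack([np.zeros(5),np.diag([.003,.003,.003,.02,8])]),maxiter=500)) for h in(5,20,35,50)),key=lambda r:r.fun)
print("nut fit",r.x[:3],np.degrees(r.x[3]),r.x[4]%60,r.fun,[(h,round(c(r.x[:4],h),3)) for h in range(0,60,10)])
E
python3 nutang.py|tail -1
```

```text
t 11.85 from [ 0.4584 -0.3052  0.0898] dist 49.9 rot [-0.3 -0.5  0.1] q [ 0.57  0.29 -0.07  1.82  0.01  1.02 -1.27]
[[-0.6, 0.4, 10.0, -0.1, -0.1, 0.0, 40], [-0.6, 0.3, 9.9, -0.0, -0.1, 0.0, 40], [-0.5, 0.3, 10.0, -0.1, -0.1, 0.1, 40], [-0.6, 0.4, 9.9, -0.1, -0.1, -0.0, 40], [-0.5, 0.3, 10.0, -0.0, -0.1, 0.0, 40]]
t 11.85 from [ 0.4556 -0.3062  0.04  ] dist 32.0 rot [-0.  0.  0.] q [ 0.57  0.29 -0.07  1.82  0.01  1.02 -1.27]
[[-0.0, -0.0, 6.4, -0.0, 0.0, 0.0, 40], [-0.0, -0.0, 6.4, -0.0, 0.0, 0.0, 40], [-0.0, -0.0, 6.4, -0.0, 0.0, 0.0, 40], [-0.0, -0.0, 6.4, -0.0, 0.0, 0.0, 40], [-0.0, -0.0, 6.4, -0.0, 0.0, 0.0, 40]]
nut fit [0.61783935 0.01389609 0.17436652] -96.54962169555961 24.14695235331613 0.2803115569687697 [(0, np.float64(0.352)), (10, np.float64(0.326)), (20, np.float64(0.29)), (30, np.float64(0.293)), (40, np.float64(0.32)), (50, np.float64(0.341))]
```

View pics/h1.png

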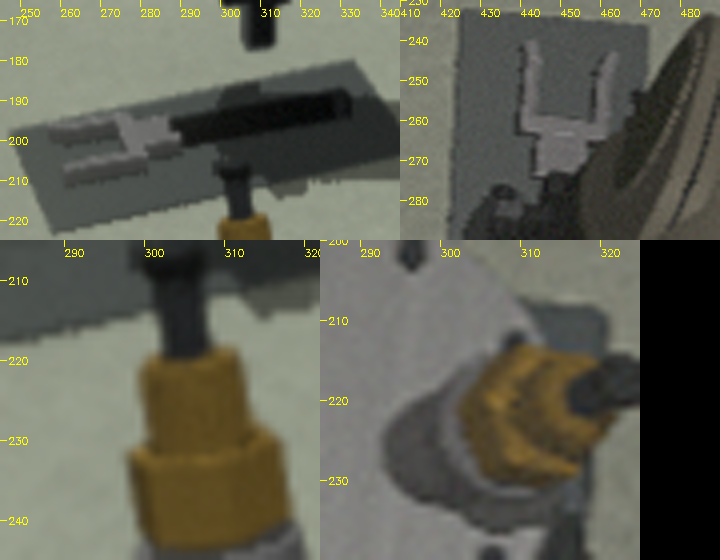

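The wrench jaw is clear at top (440–465, 240–270), and the handle lies under the gripper at scene (310,193). I descend and grip it.

step_arm --series '[[[-1,0.5,14,0,-0.1,0,40],[-1,0.5,18,-0.1,-0.2,0,40],[-1,0.5,18,-0.1,-0.2,0,40],[0,0.3,16,0,0,0,40],[0,0,14,0,0,0,40]]]'

```text
time: 12.68
eef_pos: [0.4546, -0.3064, 0.008]
ee_rot: [-3.139, 0.002, -0.197]
ft_force: [0.0, -0.8, 0.1]
gripper_width: 0.47
gripper_force: 0.0
```

```bash
python3 - <<'E'
from go import *
o,p,R=cur();print(p,o["ee_rot"],o["ft_force"])
E
```

```text
[ 0.45457911 -0.30643033  0.00801375] [-3.13933133e+00  1.55276784e-03 -1.97279427e-01] [ 0.02047259 -0.7777437   0.14084687]
```

step_arm --series '[[[0,0,0,0,0,0,25],[0,0,0,0,0,0,17],[0,0,0,0,0,0,14],[0,0,0,0,0,0,10],[0,0,0,0,0,0,5]]]'

```text
time: 13.3
eef_pos: [0.4552, -0.3069, 0.0101]
ee_rot: [-3.14, -0.0, -0.197]
ft_force: [-0.3, -0.1, 5.2]
gripper_width: 0.167
gripper_force: 59.1
```

```bash
python3 - <<'E'
from go import *
o,p,R=cur();print(p,o["ee_rot"],o["ft_force"],o["moment"],o["gripper_width"]*85.4,o["gripper_force"])
E
```

```text
[ 0.45522148 -0.30690133  0.01006128] [-3.14005244e+00 -2.58330000e-04 -1.97398459e-01] [-0.27347308 -0.12719327  5.2491559 ] [ 0.0323535   0.14720956 -0.02509565] 14.28798202285293 59.13079619407654
```

```bash
cat >> go.py <<'E'
L=.1102;D=.0029;NUT=P.copy()
def jaw(back,ang,s=.001,dy=0): # TCP pose for the jaw centre 'back' m short of the nut along wrench x (F angle ang deg)
    R=toolrot(ang);x=R.apply([1,0,0]);return NUT+s*A-(back+L)*x-D*A+dy*R.apply([0,1,0]),R
def jawnow():
    o,p,R=cur();j=p+R.apply([L,0,-D]);return F.inv().apply(j-NUT)*1e3,(F.inv()*R*Rot.from_euler('x',np.pi)).as_euler('xyz',degrees=True)
E
python3 - <<'E'
from go import *
o,p,R=cur()
s=rows(p+[0,0,.11],R,5,0)
rows(*jaw(.075,180,.004),15,0,start=s);print(jaw(.075,180)[0],jaw(0,180)[0],jaw(0,120)[0],jaw(.06,120)[0])
E
```

```text
t 13.3 from [ 0.4552 -0.3069  0.0101] dist 110.0 rot [0. 0. 0.] q [ 0.56  0.4  -0.06  1.87  0.03  0.87 -1.28]
[[0.0, -0.0, -22.0, 0.0, 0.0, 0.0, 0], [0.0, -0.1, -22.0, 0.0, 0.0, 0.0, 0], [0.0, -0.0, -22.0, 0.0, 0.0, 0.0, 0], [0.0, -0.0, -22.0, 0.0, 0.0, 0.0, 0], [0.0, -0.1, -22.0, 0.0, 0.0, 0.0, 0]]
t 13.3 from [ 0.4552 -0.3069  0.1201] dist 212.2 rot [ 21.4  19.7 -93. ] q [ 0.56  0.4  -0.06  1.87  0.03  0.87 -1.28]
[[7.4, -12.0, 1.7, 1.4, 1.3, -6.2, 0], [8.5, -11.0, 2.1, 1.5, 1.3, -6.2, 0], [9.7, -10.1, 2.6, 1.4, 1.3, -6.2, 0], [10.6, -8.8, 3.1, 1.4, 1.3, -6.2, 0], [11.4, -7.6, 3.5, 1.4, 1.3, -6.2, 0]]
[[12.1, -6.2, 4.0, 1.5, 1.4, -6.2, 0], [12.5, -4.8, 4.4, 1.4, 1.3, -6.2, 0], [12.9, -3.2, 4.8, 1.4, 1.3, -6.2, 0], [13.1, -1.8, 5.1, 1.4, 1.3, -6.2, 0], [13.0, -0.2, 5.5, 1.5, 1.3, -6.2, 0]]
[[12.9, 1.4, 5.8, 1.4, 1.3, -6.2, 0], [12.5, 2.8, 6.0, 1.4, 1.3, -6.2, 0], [12.0, 4.4, 6.1, 1.5, 1.3, -6.2, 0], [11.2, 5.7, 6.3, 1.4, 1.3, -6.2, 0], [10.5, 7.1, 6.4, 1.4, 1.3, -6.2, 0]]
[ 0.59875086 -0.1510591   0.09260595] [ 0.60638184 -0.08408286  0.12548379] [ 0.51716554 -0.02407399  0.14963804] [ 0.46248564 -0.04498228  0.13648691]
```

step_arm --series '[[[0,0,-15,0,0,0,0],[0,0,-22,0,0,0,0],[0,0,-25,0,0,0,0],[0,0,-25,0,0,0,0],[0,0,-23,0,0,0,0]]]'

```text
time: 13.92
eef_pos: [0.4547, -0.3066, 0.121]
ee_rot: [-3.14, 0.001, -0.197]
ft_force: [0.7, 0.0, -2.6]
gripper_width: 0.167
gripper_force: 58.6
```

step_arm --series '[[[7.5,-12,1.7,1.4,1.3,-6.2,0],[8.5,-11,2.1,1.4,1.3,-6.2,0],[9.5,-10,2.6,1.4,1.3,-6.2,0],[10.5,-9,3.1,1.4,1.3,-6.2,0],[11.5,-7.5,3.5,1.4,1.3,-6.2,0]]]'

```text
time: 14.55
eef_pos: [0.5026, -0.2548, 0.1117]
ee_rot: [-3.052, -0.141, 0.342]
ft_force: [-0.5, 0.4, -1.8]
gripper_width: 0.17
gripper_force: 58.6
```

step_arm --series '[[[12,-6,4,1.4,1.3,-6.2,0],[12.5,-5,4.4,1.4,1.3,-6.2,0],[13,-3,4.8,1.4,1.3,-6.2,0],[13,-2,5.1,1.4,1.3,-6.2,0],[13,0,5.5,1.4,1.3,-6.2,0]]]'

```text
time: 15.18
eef_pos: [0.5503, -0.2037, 0.1031]
ee_rot: [-3.051, -0.307, 0.884]
ft_force: [0.3, -0.2, -2.2]
gripper_width: 0.162
gripper_force: 58.6
```

step_arm --series '[[[13,1.5,5.8,1.4,1.3,-6.2,0],[12.5,3,6,1.4,1.3,-6.2,0],[12,4.5,6.1,1.4,1.3,-6.2,0],[11,5.5,6.3,1.4,1.3,-6.2,0],[10.5,7,6.4,1.4,1.3,-6.2,0]]]'

```text
time: 15.8
eef_pos: [0.5982, -0.1528, 0.0945]
ee_rot: [3.139, -0.448, 1.46]
ft_force: [0.6, 0.3, -1.9]
gripper_width: 0.165
gripper_force: 58.6
```

```bash
python3 - <<'E'
from go import *
from ov import *
print(jawnow());o,p,R=cur();print(o["ft_force"],o["gripper_width"]*85.4)
rows(*jaw(.075,180,.004),5,0)
s=grab_frame("scene");t=grab_frame("top");o,p,R=cur()
Wl=[p+R.apply(np.array([0,0,-D])+np.array([[L,0,0]])+(np.array(l)-0)*[1,-1,-1]) for l in [[(a,b,.006) for a,b in [(-.185,.008),(-.055,.008),(-.021,.03),(.024,.03),(.024,.024),(.015,.018),(-.021,.018),(-.021,-.018),(.015,-.018),(.024,-.024),(.024,-.03),(-.021,-.03),(-.055,-.008),(-.185,-.008),(-.185,.008)]]]]
Nw=nutwire(P,AZ,hexang=30)[3:]
save("j1",np.hstack([draw("scene",s,Wl+Nw,262,190,65,75,6)[:,:390],draw("top",t,Wl+Nw,295,185,65,75,6)[:,:390]]))
E
```

```text
(array([75.78138835, -0.62184696,  2.89884236]), array([-4.80522420e-02,  3.27381171e-01, -1.79847977e+02]))
[ 0.58287104  0.29233142 -1.9303812 ] 14.092926696587451
t 15.8 from [ 0.5982 -0.1528  0.0945] dist 1.0 rot [0.  0.3 0.2] q [ 0.73  0.57 -0.43  1.54 -0.22  1.19  0.33]
[[0.2, 0.1, -0.1, 0.0, 0.1, 0.0, 0], [0.1, 0.0, -0.1, 0.0, 0.0, 0.1, 0], [0.2, 0.1, -0.1, 0.0, 0.1, -0.0, 0], [0.1, 0.1, -0.1, 0.0, 0.1, 0.0, 0], [0.2, 0.0, -0.1, 0.0, 0.0, 0.1, 0]]
```

View pics/j1.png

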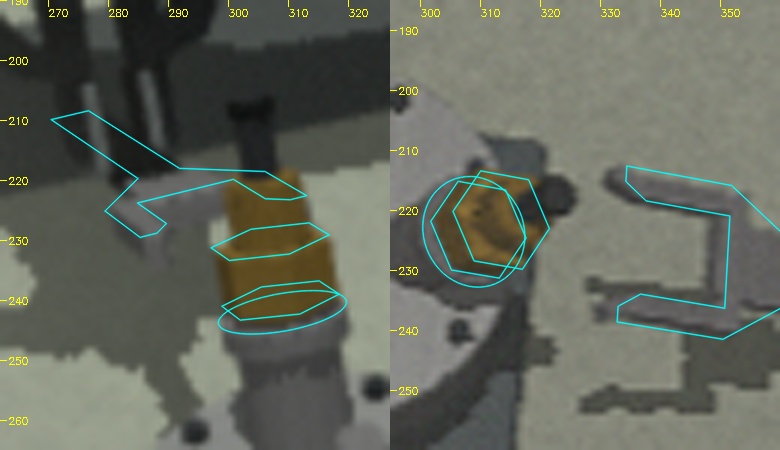

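The overlay shows the real jaw tips at top (330,215) and (329,237). That is about 4 px nearer the nut than the model's (334,214). I read the pixel values numerically to pin this down.

```bash
python3 - <<'E'
from go import *
t=grab_frame("top");s=grab_frame("scene")
def dump(im,u0,u1,v0,v1):
    print("u from",u0)
    for v in range(v0,v1): print(v," ".join("%3d"%(im[v,u].astype(int).sum()//3) for u in range(u0,u1)))
dump(t,326,372,209,244)
dump(s,264,302,214,246)
print(jawnow());o,p,R=cur()
for q in [(.024,.027,.006),(.024,-.027,.006),(-.021,0,.006),(-.055,0,.006)]:
    X=p+R.apply([L+q[0],-q[1],-D-q[2]]);print(q,proj("top",X).round(1),proj("scene",X).round(1))
E
```

```text
u from 326
209 130 127 133 128 129 127 131 131 130 128 123 123 128 123 124 130 125 129 127 125 128 127 129 133 131 130 130 129 130 128 131 131 131 129 129 131 133 132 128 127 130 130 132 133 131 130
210 125 131 126 128 122 126 125 128 125 128 126 130 128 128 125 129 128 129 130 128 129 129 127 126 126 129 129 130 129 128 128 125 131 133 132 134 132 133 131 132 128 130 132 133 129 129
211 131 129 127 127 123 125 126 129 129 133 130 131 124 122 123 129 129 133 128 128 127 127 121 129 125 127 126 129 131 131 130 125 129 133 130 132 130 130 128 129 133 128 130 132 131 131
212 128 131 125 131 135 120 102 103 116 126 133 132 125 127 126 132 131 128 127 126 125 129 129 130 126 126 130 132 132 132 130 125 124 128 128 129 130 134 129 129 131 133 135 132 130 132
213 131 129 131 133 127 100  77  88  97 102 122 138 133 126 127 127 126 125 126 125 127 127 128 124 123 127 127 129 129 134 131 124 126 128 129 132 128 131 132 126 125 130 132 134 129 131
214 129 127 125 131 115  79  81  89  99  95 104 111 107 112 118 124 131 129 130 131 131 130 129 129 129 128 127 129 131 131 128 129 128 129 124 128 1
[... 10113 characters left out ...]
  81  82  81  82  79  80  78  80  79  87 129 133 132 124 102  93  64
244  88  87  86  86  87  86  85  85  86  87  85  83  82  83  83  84  83  84  84  82  81  79  80  81  79  78  80  79  80  81  92 142 148 145 130 105  99  70
245  86  86  88  88  87  86  84  84  85  86  85  82  83  83  81  83  83  84  84  84  82  81  82  82  82  82  82  81  81  82  91 140 149 145 137  89  85  90
(array([76.26687058, -0.17958432,  2.64848725]), array([-1.09755529e-01,  3.76167957e-01,  1.79809142e+02]))
(0.024, 0.027, 0.006) [[332.9 236.8]] [[310.9 222.1]]
(0.024, -0.027, 0.006) [[334.5 213.4]] [[285.9 228.3]]
(-0.021, 0, 0.006) [[351.3 228.2]] [[292.2 220.9]]
(-0.055, 0, 0.006) [[364.2 230.5]] [[287.8 217.9]]
```

The numeric reading puts the tips, throat and handle start within about 1 px of the model; what had misled me was the dark side walls. The wrench is where expected, so I insert it in stages and watch the force.

step_arm --series '[[[8,0,0,0,0.1,0,0],[8,-0.2,0,0,0.1,0,0],[8,-0.2,0,0,0.1,0,0],[8,-0.2,0,0,0,0,0],[8,0,0,0,0,0,0]]]'

```text
time: 16.62
eef_pos: [0.6018, -0.1164, 0.1118]
ee_rot: [3.14, -0.453, 1.456]
ft_force: [0.7, -0.5, -2.0]
gripper_width: 0.168
gripper_force: 58.6
```

```bash
cat > js.py <<'E'
from go import *
o,p,R=cur();a,b=jawnow();print("t",o["time"],"jaw in F",a.round(2),"eul",b.round(2),"ftool",R.inv().apply(o["ft_force"]).round(1),"mtool",R.inv().apply(o["moment"]).round(2),"q",o["q"].round(2))
E
python3 js.py
```

```text
t 16.625 jaw in F [35.32 -0.8   2.96] eul [-1.1000e-01  4.0000e-02  1.7995e+02] ftool [-1.2  0.8  1.6] mtool [ 0.03 -0.72  0.06] q [ 0.7   0.53 -0.45  1.56 -0.24  1.19  0.28]
```

step_arm --series '[[[2,0.6,0.7,0,0,0,0],[4,0.5,0.7,0,0,0,0],[5,0,0,0,0,0,0],[5,0,0,0,0,0,0],[4,0,0,0,0,0,0]]]'

```text
time: 17.25
eef_pos: [0.6051, -0.0983, 0.1192]
ee_rot: [3.14, -0.453, 1.457]
ft_force: [0.2, -0.9, -2.8]
gripper_width: 0.168
gripper_force: 58.7
```

```bash
python3 js.py
```

```text
t 17.25 jaw in F [15.57  0.38  1.52] eul [-1.1000e-01  3.0000e-02  1.7996e+02] ftool [-2.   0.3  2.1] mtool [-0.   -0.72 -0.04] q [ 0.68  0.52 -0.46  1.57 -0.24  1.18  0.25]
```

step_arm --series '[[[3,0,0,0,0,0,0],[3,0,0,0,0,0,0],[3,0,0,0,0,0,0],[2,0,0,0,0,0,0],[0,0,0,0,0,0,0]]]'

```text
time: 17.88
eef_pos: [0.6061, -0.0887, 0.1239]
ee_rot: [3.14, -0.453, 1.457]
ft_force: [-0.0, 0.5, -2.0]
gripper_width: 0.168
gripper_force: 58.7
```

```bash
python3 js.py
```

```text
t 17.875 jaw in F [4.83 0.33 1.5 ] eul [-1.0000e-01  4.0000e-02  1.7996e+02] ftool [-0.5 -0.1  2. ] mtool [-0.01 -0.72 -0.02] q [ 0.67  0.51 -0.47  1.57 -0.25  1.18  0.23]
```

step_arm --series '[[[1,0,0,0,0,0,0],[1,0,0,0,0,0,0],[1,0,0,0,0,0,0],[0.5,0,0,0,0,0,0],[0,0,0,0,0,0,0]]]'

```text
time: 18.5
eef_pos: [0.6065, -0.0857, 0.1254]
ee_rot: [3.14, -0.453, 1.456]
ft_force: [1.4, -0.3, -1.5]
gripper_width: 0.164
gripper_force: 58.7
```

```bash
python3 js.py; cat > arc.py <<'E'
from go import *
import sys
# rows to turn clockwise about the nut axis from the present pose by given per-row angles (deg)
def arc(per,cx=0,cy=0):
    o,p,R=cur();c=NUT+F.apply([cx/1e3,cy/1e3,0]);out=[]
    for a in per:
        G=Rot.from_rotvec(-np.radians(a)*A);p2=c+G.apply(p-c);R2=G*R
        out.append([*R.inv().apply(p2-p).dot(np.eye(3)*1e3).round(1).tolist(),*np.degrees((R.inv()*R2).as_rotvec()).round(2).tolist(),0]);p,R=p2,R2
    print(out)
arc([float(x) for x in sys.argv[1:]],0,.4)
E
python3 arc.py 2 2 3 3 0; python3 arc.py 4 4 4 4 4
```

```text
t 18.5 jaw in F [1.46 0.37 1.52] eul [-1.0000e-01  4.0000e-02  1.7995e+02] ftool [-0.8  1.4  1.3] mtool [ 0.03 -0.78 -0.04] q [ 0.66  0.5  -0.47  1.57 -0.25  1.18  0.23]
[[0.1, -3.9, -0.0, 0.0, -0.0, 2.0, 0], [0.1, -3.9, -0.0, 0.0, -0.0, 2.0, 0], [0.2, -5.8, -0.0, 0.0, -0.01, 3.0, 0], [0.2, -5.8, -0.0, 0.0, -0.01, 3.0, 0], [0.0, 0.0, 0.0, 0.0, 0.0, 0.0, 0]]
[[0.3, -7.8, -0.0, 0.0, -0.01, 4.0, 0], [0.3, -7.8, -0.0, 0.0, -0.01, 4.0, 0], [0.3, -7.8, -0.0, 0.0, -0.01, 4.0, 0], [0.3, -7.8, -0.0, 0.0, -0.01, 4.0, 0], [0.3, -7.8, -0.0, 0.0, -0.01, 4.0, 0]]
```

step_arm --series '[[[0.1,-3.9,0,0,0,2,0],[0.1,-2,0,0,0,1,0],[0,-2,0,0,0,1,0],[0,0,0,0,0,0,0],[0,0,0,0,0,0,0]]]'

```text
time: 19.12
eef_pos: [0.5987, -0.0845, 0.1255]
ee_rot: [-3.109, -0.452, 1.379]
ft_force: [-0.2, -0.8, -2.6]
gripper_width: 0.165
gripper_force: 58.6
```

```bash
python3 js.py
```

```text
t 19.125 jaw in F [1.38 0.2  1.53] eul [-1.1000e-01  3.0000e-02  1.7596e+02] ftool [-1.8  0.1  2. ] mtool [-0.01 -0.74  0.04] q [ 0.66  0.49 -0.46  1.59 -0.26  1.18  0.17]
```

step_arm --series '[[[0,-2,0,0,0,1,0],[0,-2,0,0,0,1,0],[0,0,0,0,0,0,0],[0,0,0,0,0,0,0],[0,0,0,0,0,0,0]]]'

```text
time: 19.75
eef_pos: [0.5948, -0.0837, 0.1256]
ee_rot: [-3.092, -0.451, 1.34]
ft_force: [-0.7, 0.3, -2.4]
gripper_width: 0.166
gripper_force: 58.6
```

```bash
python3 js.py
```

```text
t 19.75 jaw in F [1.39 0.   1.49] eul [-1.0000e-01  2.0000e-02  1.7395e+02] ftool [-0.9 -0.6  2.2] mtool [ 0.03 -0.74 -0.06] q [ 0.66  0.48 -0.45  1.61 -0.27  1.17  0.14]
```

step_arm --series '[[[0,-2,0,0,0,1,0],[0,-2,0,0,0,1,0],[0,0,0,0,0,0,0],[0,0,0,0,0,0,0],[0,0,0,0,0,0,0]]]'

```text
time: 20.38
eef_pos: [0.5908, -0.0829, 0.1258]
ee_rot: [-3.075, -0.449, 1.301]
ft_force: [-0.8, -0.2, -1.9]
gripper_width: 0.17
gripper_force: 58.6
```

```bash
python3 js.py
```

```text
t 20.375 jaw in F [ 1.44 -0.2   1.46] eul [-1.0000e-01  2.0000e-02  1.7195e+02] ftool [-1.2 -0.6  1.6] mtool [ 0.07 -0.8  -0.02] q [ 0.66  0.47 -0.45  1.62 -0.27  1.17  0.11]
```

step_arm --series '[[[0,-2,0,0,0,1,0],[0,-2,0,0,0,1,0],[0,0,0,0,0,0,0],[0,0,0,0,0,0,0],[0,0,0,0,0,0,0]]]'

```text
time: 21.0
eef_pos: [0.5871, -0.0818, 0.1262]
ee_rot: [-3.059, -0.446, 1.263]
ft_force: [0.3, 0.2, -2.4]
gripper_width: 0.172
gripper_force: 58.6
```

```bash
python3 js.py
```

```text
t 21.0 jaw in F [ 1.31 -0.19  1.56] eul [-1.2000e-01  1.0000e-02  1.6995e+02] ftool [-0.8  0.4  2.3] mtool [-0.26 -0.57 -0.06] q [ 0.66  0.46 -0.44  1.63 -0.28  1.17  0.08]
```

step_arm --series '[[[0,-2,0,0,0,1,0],[0,-2,0,0,0,1,0],[0,0,0,0,0,0,0],[0,0,0,0,0,0,0],[0,0,0,0,0,0,0]]]'

```text
time: 21.62
eef_pos: [0.5834, -0.0807, 0.1265]
ee_rot: [-3.042, -0.443, 1.224]
ft_force: [3.4, 1.8, -1.6]
gripper_width: 0.171
gripper_force: 58.6
```

```bash
python3 js.py
```

```text
t 21.625 jaw in F [ 1.27 -0.27  1.59] eul [-1.3000e-01  0.0000e+00  1.6796e+02] ftool [1.9 2.9 2.4] mtool [-0.85 -0.18 -0.13] q [ 0.66  0.45 -0.44  1.64 -0.29  1.17  0.05]
```

step_arm --series '[[[0,-2,0,0,0,1,0],[0,-2,0,0,0,1,0],[0,0,0,0,0,0,0],[0,0,0,0,0,0,0],[0,0,0,0,0,0,0]]]'

```text
time: 22.25
eef_pos: [0.5799, -0.0794, 0.1271]
ee_rot: [-3.027, -0.439, 1.185]
ft_force: [6.4, 1.6, -2.2]
gripper_width: 0.168
gripper_force: 58.6
```

```bash
python3 js.py
```

```text
t 22.25 jaw in F [ 1.11 -0.11  1.76] eul [-1.8000e-01 -1.0000e-02  1.6593e+02] ftool [2.6 5.7 3. ] mtool [-1.29 -0.04 -0.29] q [ 0.66  0.44 -0.44  1.65 -0.29  1.17  0.02]
```

step_arm --series '[[[0,-2,0,0,0,1,0],[0,-2,0,0,0,1,0],[0,0,0,0,0,0,0],[0,0,0,0,0,0,0],[0,0,0,0,0,0,0]]]'

```text
time: 22.88
eef_pos: [0.5763, -0.0781, 0.1276]
ee_rot: [-3.011, -0.435, 1.147]
ft_force: [7.0, 1.6, -1.3]
gripper_width: 0.164
gripper_force: 58.6
```

```bash
python3 js.py; python3 arc.py 5 5 5 5 5
```

```text
t 22.875 jaw in F [ 1.07 -0.13  1.83] eul [-1.9000e-01 -2.0000e-02  1.6394e+02] ftool [3.4 6.  2.3] mtool [-1.41  0.06 -0.18] q [ 0.66  0.43 -0.43  1.66 -0.3   1.16 -0.01]
[[0.4, -9.7, -0.0, -0.0, -0.02, 5.0, 0], [0.4, -9.7, -0.0, -0.0, -0.02, 5.0, 0], [0.4, -9.7, -0.0, -0.0, -0.02, 5.0, 0], [0.4, -9.7, -0.0, -0.0, -0.02, 5.0, 0], [0.4, -9.7, -0.0, -0.0, -0.02, 5.0, 0]]
```

The force levels off at about 6 N (0.9 N m at the nut), so the nut began to turn at a wrench angle of about 165.8°. One flat therefore ends near 105.8°.

step_arm --series '[[[0.3,-7.8,0,0,0,4,0],[0.3,-7.8,0,0,0,4,0],[0.3,-7.8,0,0,0,4,0],[0.3,-7.8,0,0,0,4,0],[0.3,-7.8,0,0,0,4,0]]]'

```text
time: 23.5
eef_pos: [0.5435, -0.0588, 0.1352]
ee_rot: [-2.865, -0.363, 0.774]
ft_force: [9.5, 0.6, -2.9]
gripper_width: 0.168
gripper_force: 58.6
```

```bash
python3 js.py; python3 arc.py 4 4 4 4 4
```

```text
t 23.5 jaw in F [ 0.86 -0.31  2.02] eul [-2.1000e-01 -1.0000e-01  1.4381e+02] ftool [5.7 7.4 3.4] mtool [-1.5   0.64 -0.3 ] q [ 0.63  0.34 -0.39  1.76 -0.35  1.15 -0.34]
[[0.3, -7.8, -0.0, -0.01, -0.02, 4.0, 0], [0.3, -7.8, -0.0, -0.01, -0.02, 4.0, 0], [0.3, -7.8, -0.0, -0.01, -0.02, 4.0, 0], [0.3, -7.8, -0.0, -0.01, -0.02, 4.0, 0], [0.3, -7.8, -0.0, -0.01, -0.02, 4.0, 0]]
```

step_arm --series '[[[0.3,-7.8,0,0,0,4,0],[0.3,-7.8,0,0,0,4,0],[0.3,-7.8,0,0,0,4,0],[0.3,-7.8,0,0,0,4,0],[0.3,-7.8,0,0,0,4,0]]]'

```text
time: 24.12
eef_pos: [0.5197, -0.031, 0.1474]
ee_rot: [-2.76, -0.249, 0.427]
ft_force: [9.1, -0.2, -3.4]
gripper_width: 0.167
gripper_force: 58.6
```

```bash
python3 js.py; python3 arc.py 4 3 3 3 2
```

```text
t 24.125 jaw in F [ 0.67 -0.56  2.17] eul [ -0.19  -0.17 123.8 ] ftool [7.1 5.7 3.5] mtool [-1.48  1.13 -0.39] q [ 0.58  0.26 -0.37  1.83 -0.4   1.15 -0.69]
[[0.3, -7.8, -0.0, -0.01, -0.01, 4.0, 0], [0.2, -5.8, -0.0, -0.01, -0.01, 3.0, 0], [0.2, -5.8, -0.0, -0.01, -0.01, 3.0, 0], [0.2, -5.8, -0.0, -0.01, -0.01, 3.0, 0], [0.1, -3.9, -0.0, -0.01, -0.01, 2.0, 0]]
```

step_arm --series '[[[0.3,-7.8,0,0,0,4,0],[0.2,-5.8,0,0,0,3,0],[0.2,-5.8,0,0,0,3,0],[0.2,-5.8,0,0,0,3,0],[0.1,-3.9,0,0,0,2,0]]]'

```text
time: 24.75
eef_pos: [0.5097, -0.0064, 0.1587]
ee_rot: [-2.712, -0.145, 0.183]
ft_force: [8.6, -0.6, -3.9]
gripper_width: 0.168
gripper_force: 58.6
```

```bash
python3 js.py; python3 arc.py 1 1 1 0 0
```

```text
t 24.75 jaw in F [ 0.52 -0.57  2.19] eul [ -0.16  -0.2  108.86] ftool [7.7 4.  3.7] mtool [-1.28  1.31 -0.56] q [ 0.54  0.21 -0.36  1.86 -0.42  1.15 -0.98]
[[0.0, -1.9, -0.0, -0.0, -0.0, 1.0, 0], [0.0, -1.9, -0.0, -0.0, -0.0, 1.0, 0], [0.0, -1.9, -0.0, -0.0, -0.0, 1.0, 0], [0.0, 0.0, 0.0, 0.0, 0.0, 0.0, 0], [0.0, 0.0, 0.0, 0.0, 0.0, 0.0, 0]]
```

step_arm --series '[[[0,-1.9,0,0,0,1,0],[0,-1.9,0,0,0,1,0],[0,-1.9,0,0,0,1,0],[0,0,0,0,0,0,0],[0,0,0,0,0,0,0]]]'

```text
time: 25.38
eef_pos: [0.5086, -0.0014, 0.161]
ee_rot: [-2.705, -0.124, 0.136]
ft_force: [8.8, 0.6, -3.7]
gripper_width: 0.166
gripper_force: 58.7
```

```bash
python3 js.py; python3 - <<'E'
from go import *
from ov import *
t=grab_frame("top");s=grab_frame("scene")
o,p,R=cur()
ol=[(-.185,.008),(-.055,.008),(-.05,.012),(-.033,.012),(-.033,.03),(.015,.026),(.024,.03),(.024,.024),(.015,.018),(-.021,.018),(-.021,-.018),(.015,-.018),(.024,-.024),(.024,-.03),(.015,-.026),(-.033,-.03),(-.033,-.012),(-.055,-.008),(-.185,-.008)]
Wl=[p+R.apply([(L+a,-b,-D-.006) for a,b in ol])]
save("k1",np.hstack([crop(s,275,195,65,65,6)[:,:390],draw("top",t,Wl,285,190,65,65,6)[:,:390]]))
E
```

```text
t 25.375 jaw in F [ 0.48 -0.58  2.17] eul [ -0.14  -0.21 105.94] ftool [8.2 2.6 4.1] mtool [-1.04  1.35 -0.57] q [ 0.53  0.2  -0.35  1.87 -0.42  1.15 -1.04]
```

View pics/k1.png

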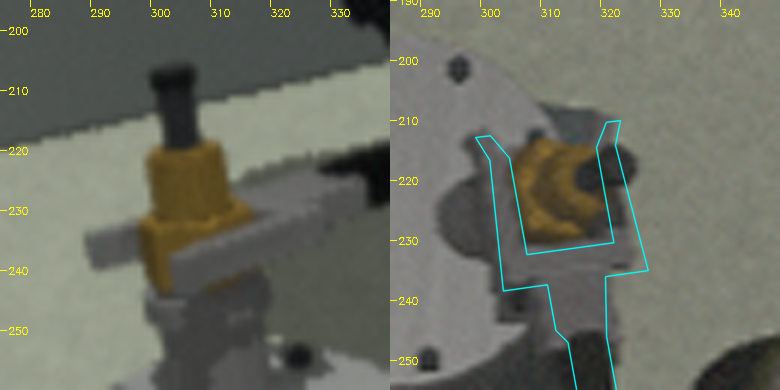

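The picture shows the jaw fully on the hexagon (top 305–320, 213–232) and the handle in line with the model. I relax backwards a little to judge the elastic wind-up.

step_arm --series '[[[0,1.9,0,0,0,-1,0],[0,1.9,0,0,0,-1,0],[0,0,0,0,0,0,0],[0,0,0,0,0,0,0],[0,0,0,0,0,0,0]]]'

```text
time: 26.1
eef_pos: [0.5092, -0.0042, 0.1596]
ee_rot: [-2.708, -0.138, 0.168]
ft_force: [8.2, 3.1, -2.0]
gripper_width: 0.166
gripper_force: 58.6
```

```bash
python3 js.py
```

```text
t 26.1 jaw in F [-0.13 -0.79  2.03] eul [-8.0000e-02 -1.9000e-01  1.0793e+02] ftool [ 8.3 -0.2  3.5] mtool [-0.49  1.31 -0.2 ] q [ 0.54  0.2  -0.36  1.87 -0.42  1.15 -1.  ]
```

step_arm --series '[[[0,1.9,0,0,0,-1,0],[0,1.9,0,0,0,-1,0],[0,0,0,0,0,0,0],[0,0,0,0,0,0,0],[0,0,0,0,0,0,0]]]'

```text
time: 26.72
eef_pos: [0.51, -0.0073, 0.158]
ee_rot: [-2.713, -0.153, 0.2]
ft_force: [6.7, 3.8, -1.9]
gripper_width: 0.171
gripper_force: 58.6
```

```bash
python3 js.py
```

```text
t 26.725 jaw in F [-0.41 -0.9   1.96] eul [-7.0000e-02 -1.9000e-01  1.0993e+02] ftool [ 6.9 -0.9  3.7] mtool [-0.33  1.27 -0.07] q [ 0.54  0.21 -0.36  1.86 -0.42  1.15 -0.96]
```

step_arm --series '[[[0,1.9,0,0,0,-1,0],[0,1.9,0,0,0,-1,0],[0,0,0,0,0,0,0],[0,0,0,0,0,0,0],[0,0,0,0,0,0,0]]]'

```text
time: 27.35
eef_pos: [0.5109, -0.0106, 0.1565]
ee_rot: [-2.718, -0.167, 0.232]
ft_force: [8.2, 2.9, -1.7]
gripper_width: 0.165
gripper_force: 58.6
```

```bash
python3 js.py
```

```text
t 27.35 jaw in F [-0.43 -0.97  1.94] eul [-7.0000e-02 -1.8000e-01  1.1193e+02] ftool [8.2 0.4 3.2] mtool [-0.39  1.24 -0.07] q [ 0.55  0.21 -0.36  1.86 -0.42  1.15 -0.92]
```

The unloaded contact moved from about 170° to 108°, and the loaded angle from 166° to 106°, so the nut has turned one flat (60–61°). I withdraw the wrench along its own axis in small steps.

step_arm --series '[[[-1,0,0,0,0,0,0],[-2,0,0,0,0,0,0],[-2,0,0,0,0,0,0],[0,0,0,0,0,0,0],[0,0,0,0,0,0,0]]]'

```text
time: 27.98
eef_pos: [0.5056, -0.012, 0.1554]
ee_rot: [-2.718, -0.166, 0.233]
ft_force: [4.8, 2.4, 0.6]
gripper_width: 0.168
gripper_force: 58.9
```

```bash
python3 js.py
```

```text
t 27.975 jaw in F [ 1.86 -6.11  1.68] eul [-7.0000e-02 -1.1000e-01  1.1194e+02] ftool [ 5.3 -1.   0.7] mtool [-0.39  0.83 -0.14] q [ 0.55  0.21 -0.36  1.87 -0.42  1.15 -0.91]
```

step_arm --series '[[[-4,0,0,0,0,0,0],[-5,0,0,0,0,0,0],[-5,0,0,0,0,0,0],[-5,0,0,0,0,0,0],[-5,0,0,0,0,0,0]]]'

```text
time: 28.6
eef_pos: [0.4818, -0.0179, 0.151]
ee_rot: [-2.718, -0.165, 0.233]
ft_force: [-0.4, 0.3, -1.5]
gripper_width: 0.166
gripper_force: 58.8
```

```bash
python3 js.py
```

```text
t 28.6 jaw in F [ 11.4  -29.01   1.38] eul [-8.0000e-02 -6.0000e-02  1.1193e+02] ftool [-0.5  0.2  1.5] mtool [-0.63 -0.35  0.01] q [ 0.58  0.17 -0.35  1.92 -0.43  1.15 -0.87]
```

step_arm --series '[[[-6,0,0,0,0,0,0],[-6,0,0,0,0,0,0],[-6,0,0,0,0,0,0],[-6,0,0,0,0,0,0],[-6,0,0,0,0,0,0]]]'

```text
time: 29.22
eef_pos: [0.4532, -0.0246, 0.1461]
ee_rot: [-2.718, -0.166, 0.233]
ft_force: [-0.6, 0.3, -3.1]
gripper_width: 0.17
gripper_force: 58.8
```

```bash
python3 js.py; python3 - <<'E'
from go import *
o,p,R=cur();y=-.197;R1=Rot.from_euler('z',y)*Rot.from_euler('x',np.pi)
print(p)
rows(np.array([.4552,-.3069,.10]),R1,15,0)
E
```

```text
t 29.225 jaw in F [ 22.42 -56.72   1.42] eul [-8.0000e-02 -8.0000e-02  1.1195e+02] ftool [-1.   0.8  2.9] mtool [-0.61 -0.36  0.02] q [ 0.61  0.12 -0.34  1.99 -0.45  1.15 -0.83]
[ 0.45319765 -0.02459407  0.14614824]
t 29.23 from [ 0.4532 -0.0246  0.1461] dist 286.1 rot [-25.9  -4.   26.2] q [ 0.61  0.12 -0.34  1.99 -0.45  1.15 -0.83]
[[-4.7, 17.7, -5.4, -1.7, -0.3, 1.7, 0], [-4.1, 17.9, -4.9, -1.7, -0.2, 1.8, 0], [-3.7, 18.3, -4.3, -1.8, -0.3, 1.7, 0], [-3.1, 18.4, -3.7, -1.7, -0.3, 1.8, 0], [-2.5, 18.6, -3.1, -1.7, -0.2, 1.7, 0]]
[[-2.0, 18.8, -2.6, -1.8, -0.3, 1.8, 0], [-1.4, 19.0, -2.0, -1.7, -0.3, 1.7, 0], [-0.8, 19.0, -1.4, -1.7, -0.2, 1.8, 0], [-0.3, 19.0, -0.9, -1.7, -0.3, 1.7, 0], [0.3, 19.1, -0.2, -1.8, -0.3, 1.8, 0]]
[[0.9, 19.0, 0.3, -1.7, -0.2, 1.7, 0], [1.5, 19.0, 0.8, -1.7, -0.3, 1.8, 0], [2.1, 18.9, 1.5, -1.7, -0.3, 1.7, 0], [2.6, 18.8, 2.0, -1.8, -0.3, 1.8, 0], [3.2, 18.6, 2.5, -1.7, -0.2, 1.7, 0]]
```

step_arm --series '[[[-10,15,-5,0,0,0,0],[-4,18,-5,-1.7,-0.3,1.7,0],[-4,18,-4.3,-1.8,-0.3,1.8,0],[-3,18.5,-3.7,-1.7,-0.3,1.8,0],[-2.5,18.5,-3,-1.7,-0.3,1.7,0]]]'

```text
time: 29.85
eef_pos: [0.4509, -0.1179, 0.1284]
ee_rot: [-2.826, -0.101, 0.124]
ft_force: [0.1, 0.2, -2.7]
gripper_width: 0.165
gripper_force: 58.8
```

step_arm --series '[[[-2,19,-2.6,-1.8,-0.3,1.8,0],[-1.5,19,-2,-1.7,-0.3,1.7,0],[-1,19,-1.4,-1.7,-0.3,1.8,0],[0,19,-1,-1.7,-0.3,1.7,0],[0,19,0,-1.8,-0.3,1.8,0]]]'

```text
time: 30.48
eef_pos: [0.4542, -0.2117, 0.1103]
ee_rot: [-2.968, -0.039, -0.019]
ft_force: [0.2, 0.3, -3.1]
gripper_width: 0.168
gripper_force: 58.8
```

step_arm --series '[[[1,19,0,-1.7,-0.3,1.7,0],[1.5,19,1,-1.7,-0.3,1.8,0],[2,19,1.5,-1.7,-0.3,1.7,0],[2.5,19,2,-1.8,-0.3,1.8,0],[3,18.5,2.5,-1.7,-0.3,1.7,0]]]'

```text
time: 31.1
eef_pos: [0.4574, -0.3053, 0.0923]
ee_rot: [-3.116, 0.003, -0.167]
ft_force: [0.6, -0.6, -1.4]
gripper_width: 0.167
gripper_force: 58.8
```

```bash
python3 - <<'E'
from go import *
y=-.197;R1=Rot.from_euler('z',y)*Rot.from_euler('x',np.pi)
s=rows(np.array([.4552,-.3069,.03]),R1,5,0)
rows(np.array([.4552,-.3069,.0105]),R1,5,0,start=s)
E
```

```text
t 31.1 from [ 0.4574 -0.3053  0.0923] dist 62.4 rot [-1.5  0.2  1.7] q [ 0.62  0.3  -0.12  1.81  0.01  1.05 -1.24]
[[-0.4, 0.7, 12.5, -0.3, 0.0, 0.3, 0], [-0.3, 0.6, 12.4, -0.3, 0.1, 0.4, 0], [-0.4, 0.6, 12.5, -0.3, 0.0, 0.3, 0], [-0.3, 0.5, 12.4, -0.3, 0.0, 0.4, 0], [-0.4, 0.5, 12.5, -0.3, 0.1, 0.3, 0]]
t 31.1 from [ 0.4552 -0.3069  0.03  ] dist 19.5 rot [ 0. -0.  0.] q [ 0.62  0.3  -0.12  1.81  0.01  1.05 -1.24]
[[-0.0, -0.0, 3.9, 0.0, -0.0, 0.0, 0], [-0.0, -0.0, 3.9, 0.0, -0.0, 0.0, 0], [-0.0, -0.0, 3.9, 0.0, -0.0, 0.0, 0], [-0.0, -0.0, 3.9, 0.0, -0.0, 0.0, 0], [-0.0, -0.0, 3.9, 0.0, -0.0, 0.0, 0]]
```

step_arm --series '[[[-0.4,0.7,12,-0.3,0,0.3,0],[-0.4,0.6,12.5,-0.3,0,0.4,0],[-0.4,0.6,12.5,-0.3,0,0.3,0],[-0.3,0.5,12.5,-0.3,0.1,0.4,0],[-0.3,0.5,12,-0.3,0,0.3,0]]]'

```text
time: 31.72
eef_pos: [0.455, -0.3054, 0.0301]
ee_rot: [-3.14, 0.001, -0.195]
ft_force: [-0.5, 0.5, -2.2]
gripper_width: 0.168
gripper_force: 58.8
```

step_arm --series '[[[0,0,7,0,0,0,0],[0,0,5,0,0,0,0],[0,0,3,0,0,0,0],[0,0,2,0,0,0,0],[0,0,0,0,0,0,0]]]'

```text
time: 32.35
eef_pos: [0.4553, -0.3056, 0.0141]
ee_rot: [-3.14, 0.001, -0.195]
ft_force: [0.1, 0.5, -1.5]
gripper_width: 0.164
gripper_force: 58.8
```

```bash
python3 - <<'E'
from go import *
o,p,R=cur();print(p,o["ee_rot"],o["ft_force"],o["moment"])
E
```

```text
[ 0.45525636 -0.30560251  0.01413963] [-3.14018785e+00  8.42600682e-04 -1.94518424e-01] [ 0.07201927  0.50313747 -1.53887814] [ 0.02439545  0.11001972 -0.01985197]
```

step_arm --series '[[[0,0,1.5,0,0,0,0],[0,0,1,0,0,0,0],[0,0,1,0,0,0,0],[0,0,0.5,0,0,0,0],[0,0,0,0,0,0,0]]]'

```text
time: 32.98
eef_pos: [0.4551, -0.3056, 0.0101]
ee_rot: [-3.14, 0.001, -0.195]
ft_force: [-0.9, 0.3, -1.5]
gripper_width: 0.166
gripper_force: 59.0
```

step_arm --series '[[[0,0,0.5,0,0,0,0],[0,0,0,0,0,0,0],[0,0,0,0,0,0,16],[0,0,-0.5,0,0,0,22],[0,0,-0.5,0,0,0,30]]]'

```text
time: 33.6
eef_pos: [0.4553, -0.3056, 0.0106]
ee_rot: [-3.14, 0.001, -0.194]
ft_force: [0.6, -1.1, 0.4]
gripper_width: 0.349
gripper_force: 0.0
```

step_arm --series '[[[0,0,0,0,0,0,40],[0,0,0,0,0,0,40],[0,0,-15,0,0,0,40],[0,0,-30,0,0,0,40],[0,0,-40,0,0,0,40]]]'

```text
time: 34.22
eef_pos: [0.4549, -0.3055, 0.0969]
ee_rot: [-3.14, 0.002, -0.194]
ft_force: [-0.5, -0.2, -0.1]
gripper_width: 0.472
gripper_force: 0.0
```

step_arm --series '[[[-20,20,-30,0,0,0,40],[-20,40,-20,0,0,0,40],[-20,40,0,0,0,0,40],[-20,40,0,0,0,0,40],[0,0,0,0,0,0,40]]]'

```text
time: 34.85
eef_pos: [0.3467, -0.4308, 0.1466]
ee_rot: [3.141, 0.001, -0.201]
ft_force: [0.2, 0.5, 0.3]
gripper_width: 0.468
gripper_force: 0.0
```

```bash
python3 - <<'E'
from go import *
t=grab_frame("top");s=grab_frame("scene")
a=cv2.imread("pics/top0.png")[:,:,::-1];b=cv2.imread("pics/scene0.png")[:,:,::-1]
# compare the wrench and tray regions with the first pictures
for n,x,y,(u0,v0,w,h) in [("wrench top",t,a,(415,230,65,112)),("wrench scene",s,b,(245,180,105,40)),("tray top",t,a,(145,245,72,105)),("tray scene",s,b,(385,340,150,105)),("nut scene",s,b,(290,200,35,55)),("nut top",t,a,(285,200,45,45))]:
    d=np.abs(x[v0:v0+h,u0:u0+w].astype(int)-y[v0:v0+h,u0:u0+w]).mean(2);print(n,"mean",d.mean().round(1),"frac>25",(d>25).mean().round(3))
o,p,R=cur();print(p,o["ft_force"],o["time"])
E
python3 nutang.py|tail -1
```

```text
wrench top mean 4.6 frac>25 0.033
wrench scene mean 2.7 frac>25 0.014
tray top mean 2.8 frac>25 0.0
tray scene mean 1.0 frac>25 0.0
nut scene mean 1.7 frac>25 0.005
nut top mean 3.1 frac>25 0.001
[ 0.34995278 -0.42755769  0.14620405] [-0.36212668  0.86660899 -0.25342148] 34.95
nut fit [0.61783373 0.01389847 0.17430114] -96.50206370415175 24.094849621235916 0.2788276807721587 [(0, np.float64(0.342)), (10, np.float64(0.323)), (20, np.float64(0.287)), (30, np.float64(0.29)), (40, np.float64(0.313)), (50, np.float64(0.329))]
```

The hexagon angle reads 24.1° modulo 60, the same as when it was finger-tight. That means exactly one flat was turned. The wrench is back on the mat and the tray is unchanged.

```bash
python3 -c "
from plant import *
print(sign_off())"
```

```text
the job is handed in; nothing more can be done
None
```

I handed the job in at about 35 s: the gland nut was run down finger-tight, then turned one flat (about 60°) with the steel wrench. The wrench is back flat on the grey mat, and the bottles and jars were not touched.

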